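# Unlatch the returns box and post the slide carrier

### The job

Return the flat slide carrier lying on the bench: on the returns box with the guard gate, lift the latch bar out of its catch and swing the gate wide open, then post the carrier through the wide slot behind it. Push it right in, past the end of the ledge, so that it drops flat onto the tray inside and the flap closes behind it, and leave everything else on the bench where it is.

Things in the scene. Friction and masses are not known exactly. Their poses are not given: they have to be found in the camera images.
- carrier_center (a point): Centre of the slide carrier: flat rigid grey plastic plate, 100 long (x), 54 wide (y), 8 mm thick (z), three clear windows on top, about 60 g; lies flat on the bench, this point 4 mm above it. Both ends alike: either may lead. It goes in lengthwise and flat: held across its width near one end, the other end enters; fingers cannot follow, so the rest is pushed from behind.
- wide_box: Returns box with the wide slot and the gate: grey steel, fixed, 180 mm wide (y -85 to 95), top 80 mm above the bench; it and the narrow box may stand either way round. Origin at bench level below the slot's middle, in the outer face of the slotted wall; x points level into the box (posting direction), y to the left seen along x, z up.
- wide_box_gate (a joint): Clear guard gate with a steel frame, standing on the ledge 20 mm before the wall, 48 to 78 mm above the bench, on an upright hinge pin at x -20, y 85 mm of the box's frame. 0 rad closed; grows to 1.9 as its free end (48 mm right of the slot's middle) swings out towards -x and left. Light; stays where it is left. At 1.6 rad and more it is clear of the slot and ledge.
- wide_box_latch (a joint): Latch bar on the gate's front, pivoted at x -28, y 0, z 70 mm of the box's frame (gate closed), 85 mm long to the right, falling by its weight. 0 rad lying level behind the catch, a steel tooth at x -33 to -41, y -75, top z 78 mm, which keeps the gate shut; grows as its right end rises, to 0.6. At 0.25 rad and more the bar is clear of the tooth and the gate can be swung; it must be held up until then.
- wide_box_knob (a point): Point to pinch on the latch's thumb post: an upright round pin, 12 mm across, on the bar 45 mm right of its pivot (at x -28, y -45, z 106 mm of the box's frame when shut); its top is 12 mm above this point, its foot 31 mm below; nothing else reaches above 80 mm there. It turns with the bar (leaning left as the bar is lifted) and moves with the gate.
- wide_box_slot (a point): Middle of the wide slot, in the wall's outer face, 50.5 mm above the bench; axes as the box. The slot is level, 57 mm wide (y) and 11 mm high, from the sill's height (45 mm) to 56 mm above the bench: 1.5 mm to spare on each side of the carrier, 3 mm in height. The wall is 6 mm thick above the slot and ends at the box's top, 80 mm; the slot's sides are 12 mm deep.
- wide_box_sill (a point): Inner end of the wide box's ledge, on its top, 45 mm above the bench, 5 mm before the wall's face. The ledge is flat, 180 mm wide, bare but for the gate and the catch tooth, and reaches 70 mm from here towards -x. Behind it the tray begins: the 5 mm gap before the wall belongs to it, so a carrier pushed until the fingertips meet the wall above the slot has left the ledge and falls in.
- wide_box_tray (a point): Middle of the wide box's tray floor, 73 mm behind the wall's face, 31 mm above the bench (14 mm below the sill), under a clear fixed cover. Tray 147 mm long from the wall's face, 82 mm wide behind the 12 mm deep slot. With more than half the carrier in, its leading end tips down to this floor and its trailing end may rise up to about 15 mm off the ledge.
- wide_box_flap (a joint): Light sprung steel flap 10 mm behind the wall's face of the wide slot, hung from above: 0 rad hanging closed, grows as it is pushed inward (to 1.4; takes 1 to 2 N). While the carrier is in the slot it rests on it at more than 0.3 rad; it closes by itself.
- narrow_box: The other returns box, not used: without a gate, 110 mm wide (y -55 to 55), same depth and height; its slot is 32 mm wide, too narrow for the carrier. Origin and axes as the wide box's.
- mailer: Bystander: narrow slide mailer, grey plastic, 80 x 28 x 8 mm, one long window; lies on the bench; origin at the centre of its underside.
- well_plate: Bystander: clear 24-well plate, 127 x 85 x 15 mm; origin at the centre of its underside.
- dish: Bystander: culture dish, 94 mm across, 15 mm high; origin at the centre of its underside.
- medium_bottle: Bystander: amber bottle, 66 mm across, 130 mm high; origin at the centre of its underside.
- stain_jar: Bystander: jar, 56 mm across, 70 mm high; origin at the centre of its underside.
Not all that is in view belongs to the job. What is shaped like the part that bears carrier_center but orange or yellow is not meant.

How it is judged:
By the outcome, as a careful person would: the job done as asked, in the order asked, and still so for the second after the job is handed in, with the robot touching nothing.
It also fails if it takes over 72 s, if anything falls off the work surface, if the arm or the gripper's body presses on something with over 40 N, if the wrist force passes 120 N, or if a joint passes its speed limit or range.

### The arm

A 6-joint arm with a two-finger parallel gripper is mounted at the origin on the work surface. World frame = base frame: x ahead of the robot, y to its left, z up, the work surface at z = 0. Lengths are in m, angles in rad, forces in N, time in s.
With the tool pointing down it reaches from about 0.425 to 0.95 m from the base axis. Payload 3.5 kg.
Tool frame: the origin (TCP) lies at the very end of the fingers, on their centre line; the grasp point (between the pads) lies 19 mm behind it; y points along the fingers, z is the direction in which the jaws open and shut, and the axes are right-handed (so a half turn about y gives the same grasp; the last joint's range is limited). The gripper opens to 85 mm and grips with 20 to 120 N. Pads are 22 mm wide; open, the fingers measure 114 mm over their backs; the gripper's body (76 mm by 85 mm) begins 54 mm behind the grasp point. The pads swing forward as they close: fully open they stand 13 mm farther back than shut.
Start: joints at [-1.36, 0.286, 1.577, -0, 1.279, -0.15], TCP at [0.238, -0.632, 0.231] pointing down, gripper open.
Joint ranges: [-2.77, 2.77], [-0.9, 2.22], [0.21, 2.48], [-1.53, 4.67], [0.24, 2.81], [-2.84, 2.84]. Speed limits (rad/s): [2.79, 2.79, 3.14, 3.14, 3.14, 3.14].

### API

Orientations are given as a unit quaternion [x, y, z, w].
In Python, from plant import ctrl gives the robot as it stands. The module is installed in compiled form; this text tells all that it offers.
- The arm moves only by the tool jog_arm, never from a script. Its argument "deltas" is a list of rows, each a list of 3 entries, a list of its own where there are three numbers: the turn, a rotation vector about the tool's x, y, z in rad, then the shift along the tool's x, y, z in m, then the opening, from 0 (shut) to 1 (fully open). In form: [[[wx, wy, wz], [dx, dy, dz], gripper], ...]. A call has 1 to 10 rows; each row is the pose to reach, as a shift and turn from the pose measured when the call began, along the tool's axes at that moment; what a row does not reach only later rows make up. A row lasts 1/12 s, in which the tool goes at most 41.7 mm and 7.16 degrees, less where a joint would pass 70% of its speed; a pose out of reach is approached as far as the arm can. A call with a gripper value outside its range is refused whole. The fingers move at their own pace and stop on an object; "force" is the grip in N (left out, the last holds). Time passes only in rows, so rows that repeat a pose let the fingers close. It gives the time, the measured TCP pose, the force and the opening at its end, in the units of the state.
- ctrl.get_state(): the state, without advancing time (a new reading comes with each control period).
- ctrl.read_camera(name): name is "scene" or "top" or "wrist"; returns a dict with "pixels" (400x640x3 uint8, blue, green, red), "range_z" (400x640 float32, m along the optical axis (not along the pixel's ray), 0 where there is no reading), "fx", "fy", "cx", "cy" (pixels), "k1" (the pictures are not rectified: a ray, as slopes to the right and down, at radius r is drawn at 1 + k1 r^2 times it, then the intrinsics apply), "T" (4x4, takes a point from camera to world coordinates); the wrist camera has in their place "mount" (4x4, takes a point from camera to tool coordinates, whose origin is the TCP and whose axes are the tool frame's). Camera axes: x right, y up, looking along -z (the intrinsics and any distortion apply to the point x, -y, -z); pixel columns grow to the right and rows downward; lengths in m; the calibration is good to about 2 mm. A picture is of the moment at which its call begins: read the wrist's pose just before it.
- ctrl.sign_off(): hands the job in, once; it reports no verdict.
The state is a dict: "time": time; "qpos": joint angles; "dq": joint speeds; "joint_efforts": joint torques, N m; "eef_pos": TCP position; "tcp_rot": TCP orientation; "contact_force": force on the tool from outside, world axes, zero at the start; "wrist_torque": the same for the moment, N m; "opening": opening from 0.0 (shut) to 1.0 (fully open).
Only numpy, scipy, OpenCV 4.12 (cv2) and the standard library are available. Lean on these libraries where they do the work, as an engineer would, in place of code of your own. Each camera call takes 0.05 s, during which the arm holds its last target.

## Working session

There is one attempt and no reset: what is moved stays moved. The work goes in short steps, Python scripts to look and compute and a tool call to move; the robot and the scene stay as the last step left them, time stands still between calls to the robot, and variables do not carry over. Pictures are saved under pics/ and viewed, and the job is handed in when it is done.

Besides the shell and the picture viewer there is one more tool, called as a command line: name --argument value ..., lists and objects as JSON in quotes. jog_arm: Moves the arm, as the interface text tells. Its arguments: {"type":"object","properties":{"deltas":{"type":"array","items":{"type":"array"}},"force":{"type":"number"}},"required":["deltas"]}

```bash
mkdir -p pics; ls; cat > h.py <<'E'
import numpy as np, cv2
from scipy.spatial.transform import Rotation as R
from plant import ctrl
def cam(name):
    s=ctrl.get_state(); c=ctrl.read_camera(name)
    if name=='wrist':
        T=np.eye(4);T[:3,:3]=R.from_quat(s['tcp_rot']).as_matrix();T[:3,3]=s['eef_pos'];c['T']=T@c['mount']
    np.savez('last_%s.npz'%name,**{k:np.array(v) for k,v in c.items() if v is not None})
    return c
def load(name): 
    d=np.load('last_%s.npz'%name); return {k:d[k] for k in d}
def ray(c,u,v):
    x=(np.asarray(u,float)-c['cx'])/c['fx'];y=(np.asarray(v,float)-c['cy'])/c['fy']
    xs,ys=x.copy(),y.copy()
    for _ in range(30):
        f=1+c['k1']*(xs**2+ys**2); xs=x/f;ys=y/f
    return np.stack([xs,-ys,-np.ones_like(xs)],-1)
def onplane(c,u,v,z):
    d=ray(c,u,v)@c['T'][:3,:3].T; o=c['T'][:3,3]
    return o+d*((z-o[2])/d[...,2])[...,None]
def deproj(c,u,v):
    z=c['range_z'][np.asarray(v,int),np.asarray(u,int)]
    return (ray(c,u,v)*z[...,None])@c['T'][:3,:3].T+c['T'][:3,3]
def cloud(c):
    v,u=np.mgrid[0:400,0:640]; P=deproj(c,u,v); P[c['range_z']<=0]=np.nan; return P
def proj(c,p):
    q=(np.atleast_2d(p)-c['T'][:3,3])@c['T'][:3,:3]
    x=q[:,0]/-q[:,2];y=-q[:,1]/-q[:,2];f=1+c['k1']*(x*x+y*y)
    return np.stack([c['fx']*x*f+c['cx'],c['fy']*y*f+c['cy']],-1)
E
python3 - <<'E'
from h import *
for n in ['scene','top','wrist']:
    c=cam(n); cv2.imwrite('pics/%s0.png'%n,c['pixels']); print(n,c['fx'],c['k1'],c['T'][:3,3].round(3))
s=ctrl.get_state();print({k:np.round(v,3) for k,v in s.items()})
print(R.from_quat(s['tcp_rot']).as_matrix().round(3)); print(np.round(c['mount'],3))
E
```

```text
pics
scene 514.4761971968559 -0.041103839500100305 [ 0.981 -0.801  1.323]
top 512.0327761458404 -0.04886110965506258 [ 0.256 -0.069  1.598]
wrist 356.74821403270937 -0.03471011703801158 [ 0.302 -0.609  0.373]
{'time': np.float64(0.15), 'qpos': array([-1.36 ,  0.287,  1.578,  0.   ,  1.279, -0.15 ]), 'dq': array([-0.001, -0.001, -0.004,  0.001, -0.   , -0.002]), 'joint_efforts': array([ 0.0000e+00, -4.0661e+01, -2.9314e+01, -0.0000e+00,  4.0000e-03,
        0.0000e+00]), 'eef_pos': array([ 0.238, -0.631,  0.23 ]), 'tcp_rot': array([-0.127,  0.696, -0.695,  0.127]), 'contact_force': array([-0.341, -0.401,  0.271]), 'wrist_torque': array([-0.004, -0.013,  0.017]), 'opening': np.float64(0.999)}
[[-0.936 -0.     0.353]
 [-0.353  0.002 -0.936]
 [-0.    -1.    -0.002]]
[[-0.001 -0.963 -0.268 -0.067]
 [-0.     0.268 -0.963 -0.143]
 [ 1.    -0.001 -0.     0.002]
 [ 0.     0.     0.     1.   ]]
```

View pics/scene0.png

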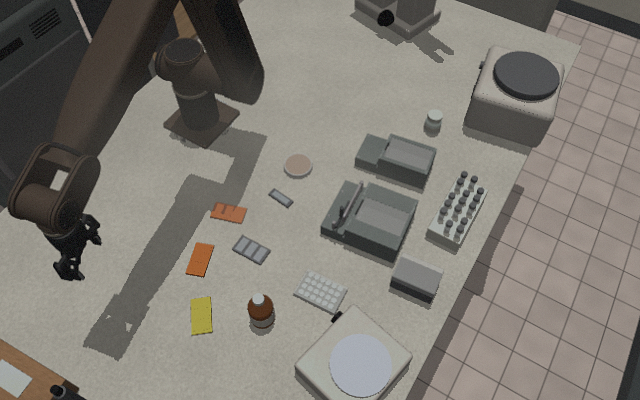

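View pics/top0.png

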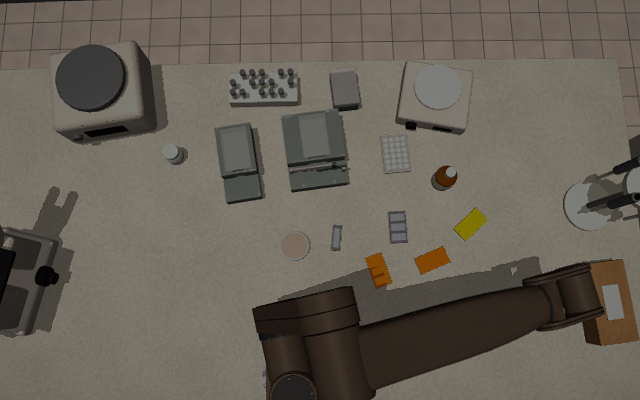

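View pics/wrist0.png

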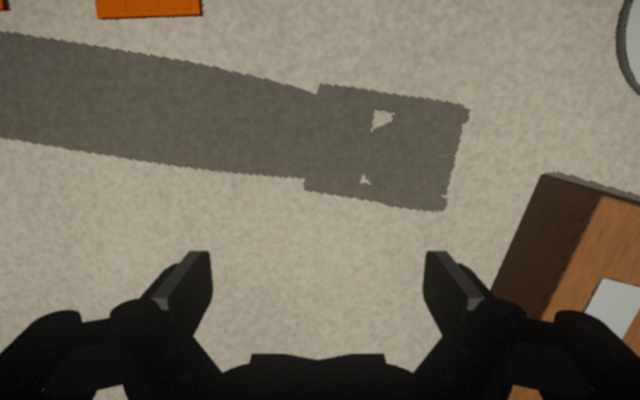

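The top view shows five candidates for the carrier:
- Grey plate with three windows at (398,227). This is my choice.
- Grey mailer with one window at (337,237).
- Orange plates at (378,270) and (432,260).
- Yellow plate at (470,224).

The wide box with the gate is at about (316,150) and the narrow box at about (240,162).

```bash
python3 - <<'E'
from h import *
c=load('top');im=c['pixels']
a=cv2.resize(im[95:200,270:360],None,fx=5,fy=5,interpolation=cv2.INTER_CUBIC)
b=cv2.resize(im[200:300,320:420],None,fx=5,fy=5,interpolation=cv2.INTER_CUBIC)
o=np.zeros((525,960,3),np.uint8);o[:525,:450]=a;o[:500,455:955]=b
cv2.imwrite('pics/topcrop.png',cv2.resize(o,(800,437)))
s=load('scene')['pixels']
cv2.imwrite('pics/scenecrop.png',cv2.resize(s[170:270,310:430],None,fx=6,fy=6,interpolation=cv2.INTER_CUBIC))
for n in ['top','scene']:
    c=load(n);print(n)
    pts={'top':[(398,227),(390,212),(405,211),(408,242),(391,243),(337,237),(290,190),(348,183),(345,172),(320,190)],'scene':[(251,249),(281,198)]}[n]
    for u,v in pts:print(u,v,deproj(c,np.array(u),np.array(v)).round(4))
E
```

```text
top
398 227 [ 0.4447 -0.319   0.0079]
390 212 [ 0.4932 -0.2964  0.0043]
405 211 [ 0.4963 -0.3448 -0.001 ]
408 242 [ 0.3976 -0.3492  0.0022]
391 243 [ 0.3954 -0.2956  0.0033]
337 237 [ 0.417  -0.1273  0.0065]
290 190 [0.5694 0.0181 0.0042]
348 183 [ 0.5906 -0.167  -0.0044]
345 172 [ 0.615  -0.1556  0.0467]
320 190 [ 0.5685 -0.0771  0.    ]
scene
251 249 [ 0.4462 -0.3151  0.0068]
281 198 [ 0.4206 -0.125   0.0086]
```

View pics/topcrop.png

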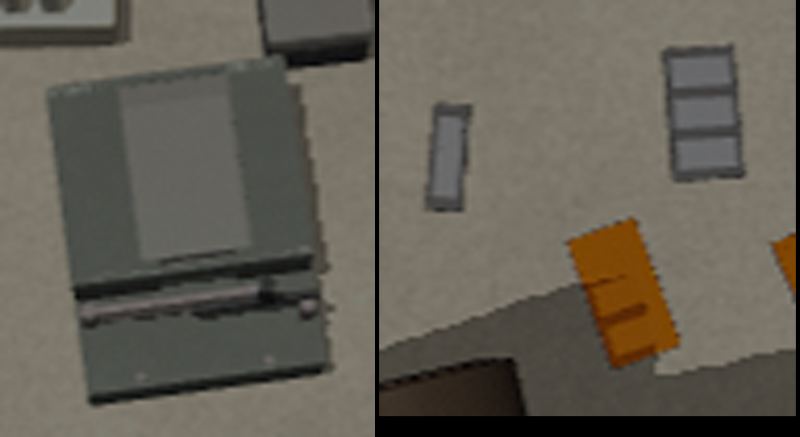

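View pics/scenecrop.png

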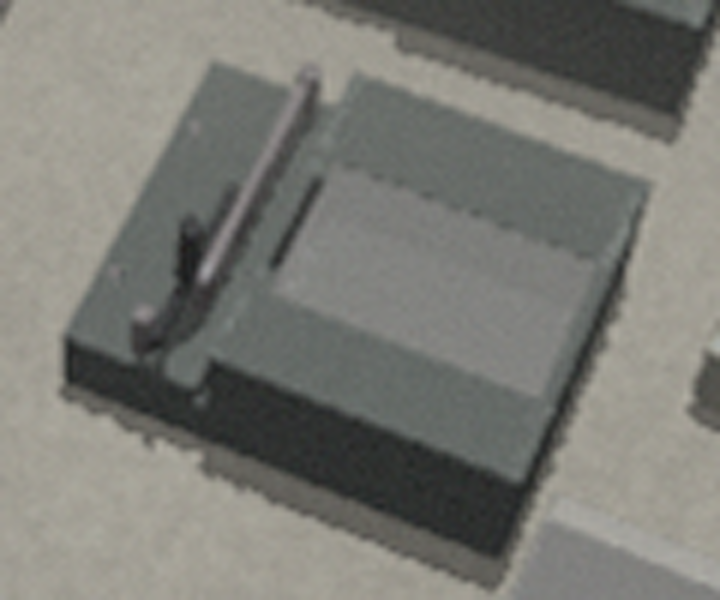

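```bash
python3 - <<'E'
from h import *
for n in ['top','scene']:
    c=load(n);P=cloud(c)
    reg=(P[...,0]>.55)&(P[...,0]<.88)&(P[...,1]>-.2)&(P[...,1]<.04)
    for lo,hi in [(.066,.09),(.035,.056)]:
        m=(reg&(P[...,2]>lo)&(P[...,2]<hi)).astype(np.uint8)
        m=cv2.morphologyEx(m,cv2.MORPH_OPEN,np.ones((3,3)))
        k,l,st,_=cv2.connectedComponentsWithStats(m)
        for i in range(1,k):
            if st[i,4]<150: continue
            q=P[l==i];r=cv2.minAreaRect(q[:,:2].astype(np.float32)*1000)
            print(n,lo,st[i,4],np.round(r[0],1),np.round(r[1],1),round(r[2],2),'z',np.median(q[:,2]).round(4)); print(cv2.boxPoints(r).round(0).tolist())
    reg=(P[...,0]>.36)&(P[...,0]<.52)&(P[...,1]>-.39)&(P[...,1]<-.26)&(P[...,2]<.03)
    im=c['pixels'].astype(int); 
E
# color crops
python3 - <<'E'
from h import *
for n,(u0,u1,v0,v1) in {'top':(380,416,202,252),'scene':(228,275,230,268)}.items():
    c=load(n);im=c['pixels'].astype(float)
    # beige bench: r-b large; grey: small
    d=im[...,2]-im[...,0]
    m=np.zeros(d.shape,np.uint8);m[v0:v1,u0:u1]=(d[v0:v1,u0:u1]<10)
    print(n,np.percentile(d[v0:v1,u0:u1],[5,25,50,75,95]))
    k,l,st,_=cv2.connectedComponentsWithStats(m);i=1+np.argmax(st[1:,4])
    v,u=np.nonzero(l==i);p=onplane(c,u.astype(float),v.astype(float),.008)
    r=cv2.minAreaRect(p[:,:2].astype(np.float32)*1000);print(len(u),np.round(r[0],1),np.round(r[1],1),r[2])
E
```

```text
top 0.066 276 [ 853.8 -160.7] [75.9 51.8] 87.45 z 0.0719
[[826.0, -198.0], [878.0, -200.0], [881.0, -124.0], [830.0, -122.0]]
top 0.066 2845 [725.  -57.7] [158.4 180.5] 6.9 z 0.0805
[[635.0, 22.0], [657.0, -157.0], [814.0, -138.0], [793.0, 41.0]]
top 0.035 944 [600.9 -72.4] [ 58.  179.9] 7.06 z 0.046
[[561.0, 13.0], [583.0, -165.0], [641.0, -158.0], [619.0, 20.0]]
scene 0.066 3003 [725.3 -53.9] [156.  189.3] 6.68 z 0.0794
[[637.0, 31.0], [659.0, -157.0], [814.0, -139.0], [792.0, 49.0]]
scene 0.066 425 [ 853.6 -161.7] [53.2 76.1] 0.71 z 0.0702
[[826.0, -124.0], [827.0, -200.0], [881.0, -199.0], [880.0, -123.0]]
scene 0.035 957 [606.8 -68.3] [ 71.6 186.2] 7.97 z 0.045
[[558.0, 19.0], [584.0, -165.0], [655.0, -156.0], [629.0, 29.0]]
scene 0.035 158 [865.2  13.6] [30.5 50.4] 2.87 z 0.049
[[849.0, 38.0], [851.0, -12.0], [882.0, -11.0], [879.0, 40.0]]
scene 0.035 150 [ 720.9 -144.6] [119.1   6.9] 7.3 z 0.0458
[[661.0, -149.0], [662.0, -156.0], [780.0, -140.0], [780.0, -134.0]]
top [-2.  2. 17. 17. 18.]
539 [ 446.1 -316.7] [99.5 53.5] 2.1094181537628174
scene [-6. -1. 12. 14. 15.]
636 [ 447.3 -317.1] [103.9  58.3] 1.7175143957138062
```

The crops confirm the three-window grey plate as the carrier, at (0.446, -0.317) with yaw about 2° and size about 100x54. I fitted the wide box at origin (0.647, -0.072) with yaw about 7°. Both the ledge and the top edges agree with this, and the hinge is on the +y side. Next I go above the knob.

jog_arm --deltas '[[[0,-1.33,0],[-0.543,0,-0.343],1],[[0,-1.33,0],[-0.543,0,-0.343],1],[[0,-1.33,0],[-0.543,0,-0.343],1],[[0,-1.33,0],[-0.543,0,-0.343],1],[[0,-1.33,0],[-0.543,0,-0.343],1],[[0,-1.33,0],[-0.543,0,-0.343],1],[[0,-1.33,0],[-0.543,0,-0.343],1],[[0,-1.33,0],[-0.543,0,-0.343],1],[[0,-1.33,0],[-0.543,0,-0.343],1],[[0,-1.33,0],[-0.543,0,-0.343],1]]' --force 30

```text
time: 0.98
eef_pos: [0.4899, -0.2968, 0.2309]
tcp_rot: [-0.511, 0.489, -0.488, 0.512]
contact_force: [0.1, -0.1, 0.8]
opening: 0.999
```

```bash
cat > rel.py <<'E'
from h import *
O=np.array([.647,-.072,0]);PSI=0.121
def setbox(o,p):
    global O,PSI; O=np.array(o);PSI=p
def b2w(p): return O+R.from_euler('z',PSI).apply(p)
def w2b(p): return R.from_euler('z',-PSI).apply(np.asarray(p)-O)
def mat(jawyaw):
    z=np.array([np.cos(jawyaw),np.sin(jawyaw),0]);y=np.array([0,0,-1.]);return np.stack([np.cross(y,z),y,z],1)
def rel(pos,jawyaw):
    s=ctrl.get_state();M=R.from_quat(s['tcp_rot'])
    return (M.inv()*R.from_matrix(mat(jawyaw))).as_rotvec().round(3).tolist(), M.inv().apply(np.asarray(pos)-s['eef_pos']).round(4).tolist()
def st():
    s=ctrl.get_state();M=R.from_quat(s['tcp_rot']).as_matrix()
    print('t',round(float(s['time']),2),'pos',np.round(s['eef_pos'],4),'box',w2b(s['eef_pos']).round(4),'jawyaw',round(float(np.arctan2(M[1,2],M[0,2])),3),'down',M[:,1].round(3),'F',np.round(s['contact_force'],1),'op',round(float(s['opening']),3),'q',np.round(s['qpos'],2))
E
python3 -c "
from rel import *
st(); print(rel([.625,-.12,.22],.121))"
```

```text
t 0.98 pos [ 0.4899 -0.2968  0.2309] box [-0.1831 -0.2042  0.2309] jawyaw 0.046 down [-0.     0.002 -1.   ] F [ 0.1 -0.1  0.8] op 0.999 q [-0.72  0.06  1.83  0.    1.25 -0.77]
([0.0, -0.075, -0.002], [-0.1704, 0.0112, 0.1431])
```

jog_arm --deltas '[[[0,-0.075,0],[-0.17,0,0.143],1],[[0,-0.075,0],[-0.17,0,0.143],1],[[0,-0.075,0],[-0.17,0,0.143],1],[[0,-0.075,0],[-0.17,0,0.143],1],[[0,-0.075,0],[-0.17,0,0.143],1],[[0,-0.075,0],[-0.17,0,0.143],1],[[0,-0.075,0],[-0.17,0,0.143],1]]'

```text
time: 1.57
eef_pos: [0.6263, -0.117, 0.2306]
tcp_rot: [-0.53, 0.468, -0.467, 0.531]
contact_force: [-0.7, 0.5, -0.0]
opening: 1.001
```

```bash
python3 -c "
from rel import *
st(); c=cam('wrist'); im=c['pixels'].copy()
for p in [(-28,-45,106),(-28,-45,118),(-20,85,78),(-37,-75,78),(0,-85,80),(0,95,80),(-75,-85,45),(-75,95,45),(-28,0,70)]:
    u,v=proj(c,b2w(np.array(p)/1000))[0]; cv2.circle(im,(int(u),int(v)),3,(0,0,255),1); print(p,u.round(),v.round())
cv2.imwrite('pics/w1.png',im)"
```

```text
t 1.57 pos [ 0.6263 -0.117   0.2306] box [-0.026  -0.0422  0.2306] jawyaw 0.126 down [-0.001  0.003 -1.   ] F [-0.7  0.5 -0. ] op 1.001 q [-0.34  0.21  1.67  0.    1.26 -0.47]
(-28, -45, 106) 315.0 188.0
(-28, -45, 118) 315.0 192.0
(-20, 85, 78) 326.0 14.0
(-37, -75, 78) 305.0 214.0
(0, -85, 80) 347.0 226.0
(0, 95, 80) 353.0 -1.0
(-75, -85, 45) 267.0 213.0
(-75, 95, 45) 260.0 10.0
(-28, 0, 70) 315.0 126.0
```

View pics/w1.png

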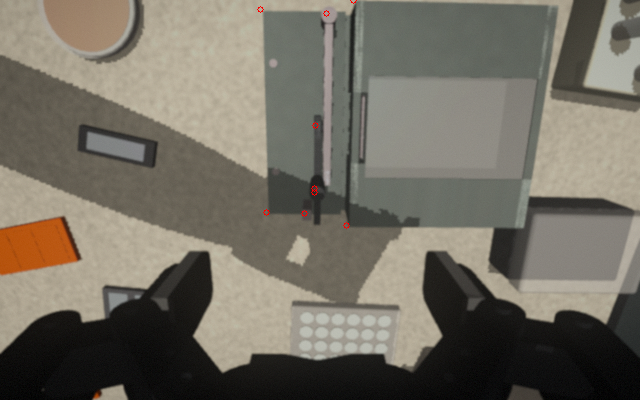

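The wrist view shows the wide box with the predicted points within about 3 px. The post is at (316,187), the bar runs along u≈317 and the hinge is at (329,14). I refine the pose from this image.

```bash
python3 - <<'E'
from rel import *
c=load('wrist');P=cloud(c)
Pb=w2b(P.reshape(-1,3)).reshape(P.shape)
# wall face edge: z>.07 ; per-row edges
top=(Pb[...,2]>.07)&(Pb[...,2]<.09)
for name,m in [('wallface first x',top&(Pb[...,0]>-.012))]:
    xs=[];ys=[]
    for v in range(5,225):
        u=np.nonzero(m[v])[0]
        if len(u)>30: xs.append(Pb[v,u[0],0]);ys.append(Pb[v,u[0],1])
    f=np.polyfit(ys,xs,1);print(name,np.median(xs),f,len(xs))
    b=[u for u in range(370,530)]; 
    yb=[];xb=[]
    for u in range(365,520):
        v=np.nonzero(m[:,u])[0]; yb.append(Pb[v[-1],u,1]);xb.append(Pb[v[-1],u,0])
    print('right edge y',np.median(yb),np.polyfit(xb,yb,1))
led=(Pb[...,2]>.035)&(Pb[...,2]<.055)
xs=[];ys=[]
for v in range(15,210):
    u=np.nonzero(led[v])[0]
    if len(u)>15: xs.append(Pb[v,u[0],0]);ys.append(Pb[v,u[0],1])
print('ledge front',np.median(xs),np.polyfit(ys,xs,1))
yb=[Pb[np.nonzero(led[:,u])[0][-1],u,1] for u in range(272,300)]; yt=[Pb[np.nonzero(led[:,u])[0][0],u,1] for u in range(272,300)]
print('ledge y ends',np.median(yb),np.median(yt),'z',np.median(Pb[led][:,2]),np.median(Pb[top][:,2]))
post=(Pb[...,2]>.088)&(Pb[...,2]<.125)&(abs(Pb[...,0]+.03)<.03)&(abs(Pb[...,1]+.045)<.04)
q=Pb[post];print('post',len(q),q.mean(0).round(4),q.min(0).round(4),q.max(0).round(4))
# edges in top camera too
cv2.imwrite('pics/w1c.png',cv2.resize(c['pixels'][0:240,245:365],None,fx=2.5,fy=2.5,interpolation=cv2.INTER_CUBIC))
E
```

```text
wallface first x 0.0018231550425347235 [0.0016687  0.00183046] 220
right edge y -0.08575812218442566 [ 0.00657793 -0.08619509]
ledge front -0.0728954745033715 [-0.00088956 -0.07289008]
ledge y ends -0.08516457136644834 0.09394139688220407 z 0.04575023870410255 0.07988761091561802
post 312 [-0.0263 -0.044   0.1125] [-0.0322 -0.0514  0.0883] [-0.0206 -0.04    0.1201]
```

View pics/w1c.png

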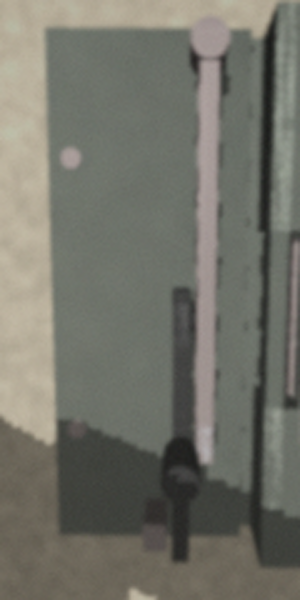

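```bash
sed -i 's/^O=.*;PSI/O=np.array([.6489,-.0724,0]);PSI/' rel.py; python3 -c "
from rel import *
st(); print(rel(b2w([-.028,-.045,.088]),PSI))"
```

```text
t 1.62 pos [ 0.6252 -0.1189  0.2306] box [-0.0291 -0.0434  0.2306] jawyaw 0.124 down [-0.002  0.002 -1.   ] F [-0.5 -0.1 -0.2] op 0.998 q [-0.35  0.2   1.68  0.    1.26 -0.47]
([0.001, 0.003, -0.002], [0.0019, 0.1426, 0.0013])
```

jog_arm --deltas '[[[0,0.003,0],[0.002,0.03,0.001],1],[[0,0.003,0],[0.002,0.06,0.001],1],[[0,0.003,0],[0.002,0.09,0.001],1],[[0,0.003,0],[0.002,0.12,0.001],1],[[0,0.003,0],[0.002,0.1426,0.001],1],[[0,0.003,0],[0.002,0.1426,0.001],1],[[0,0.003,0],[0.002,0.1426,0.001],1]]'

```text
time: 2.2
eef_pos: [0.6245, -0.1217, 0.0865]
tcp_rot: [0.53, -0.471, 0.467, -0.528]
contact_force: [-0.5, 0.2, 0.6]
opening: 0.996
```

```bash
python3 -c "
from rel import *
st(); c=cam('wrist'); cv2.imwrite('pics/w2.png',c['pixels']);st()"
```

```text
t 2.2 pos [ 0.6245 -0.1217  0.0865] box [-0.0302 -0.0459  0.0865] jawyaw 0.119 down [-0.005  0.003 -1.   ] F [-0.5  0.2  0.6] op 0.996 q [-0.35  0.36  1.77  0.    1.02 -0.47]
t 2.25 pos [ 0.6262 -0.1219  0.0888] box [-0.0285 -0.0464  0.0888] jawyaw 0.12 down [-0.001  0.001 -1.   ] F [-0.2  0.4  0.3] op 1.002 q [-0.35  0.35  1.77  0.    1.02 -0.47]
```

View pics/w2.png

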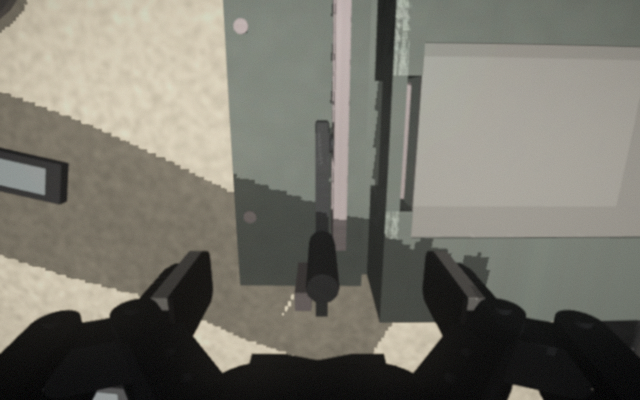

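The post top is at (322,290), between the two pads (mid u≈317). Now I pinch it.

jog_arm --deltas '[[[0,0,0],[0,0,0],0],[[0,0,0],[0,0,0],0],[[0,0,0],[0,0,0],0],[[0,0,0],[0,0,0],0],[[0,0,0],[0,0,0],0],[[0,0,0],[0,0,0],0],[[0,0,0],[0,0,0],0],[[0,0,0],[0,0,0],0]]' --force 30

```text
time: 2.92
eef_pos: [0.6264, -0.1219, 0.0892]
tcp_rot: [-0.529, 0.47, -0.469, 0.529]
contact_force: [-1.0, 0.3, 3.1]
opening: 0.129
```

```bash
python3 -c "
from rel import *
st(); c=cam('wrist'); cv2.imwrite('pics/w3.png',c['pixels']);st()"
```

```text
t 2.92 pos [ 0.6264 -0.1219  0.0892] box [-0.0284 -0.0464  0.0892] jawyaw 0.12 down [-0.001  0.001 -1.   ] F [-1.   0.3  3.1] op 0.129 q [-0.35  0.35  1.77  0.    1.02 -0.47]
t 2.97 pos [ 0.6264 -0.1219  0.0892] box [-0.0283 -0.0464  0.0892] jawyaw 0.12 down [-0.001  0.001 -1.   ] F [-0.7  0.4  2.3] op 0.13 q [-0.35  0.35  1.77  0.    1.02 -0.47]
```

View pics/w3.png

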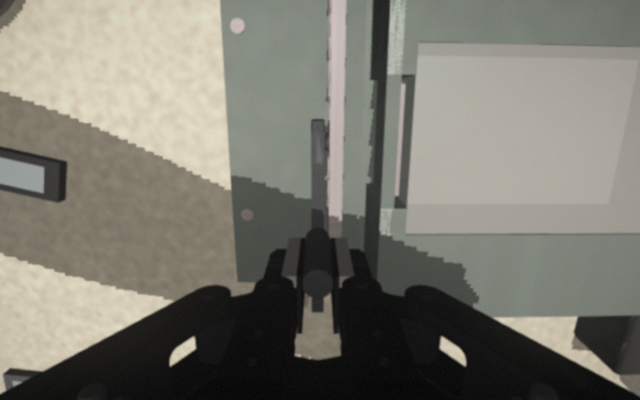

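jog_arm --deltas '[[[0,0,0],[-0.002,-0.0022,0],0],[[0,0,0],[-0.0038,-0.0043,0],0],[[0,0,0],[-0.006,-0.0063,0],0],[[0,0,0],[-0.008,-0.0082,0],0],[[0,0,0],[-0.0103,-0.01,0],0],[[0,0,0],[-0.0126,-0.0117,0],0],[[0,0,0],[-0.0151,-0.0132,0],0],[[0,0,0],[-0.0176,-0.0147,0],0],[[0,0,0],[-0.019,-0.0154,0],0],[[0,0,0],[-0.019,-0.0154,0],0]]' --force 30

```text
time: 3.8
eef_pos: [0.624, -0.1025, 0.1047]
tcp_rot: [-0.529, 0.47, -0.468, 0.529]
contact_force: [-0.9, -1.3, -4.1]
opening: 0.13
```

```bash
python3 -c "
from rel import *
st(); c=cam('wrist'); cv2.imwrite('pics/w4.png',c['pixels']);c=cam('scene'); cv2.imwrite('pics/s4.png',cv2.resize(c['pixels'][120:270,280:440],None,fx=5,fy=4));st()"
```

```text
t 3.8 pos [ 0.624  -0.1025  0.1047] box [-0.0283 -0.0269  0.1047] jawyaw 0.12 down [-0.001  0.002 -1.   ] F [-0.9 -1.3 -4.1] op 0.13 q [-0.32  0.32  1.78  0.    1.04 -0.44]
t 3.9 pos [ 0.624  -0.1027  0.1046] box [-0.0283 -0.027   0.1046] jawyaw 0.12 down [-0.001  0.002 -1.   ] F [-0.3 -2.4 -5.1] op 0.13 q [-0.32  0.32  1.78  0.    1.04 -0.44]
```

View pics/w4.png

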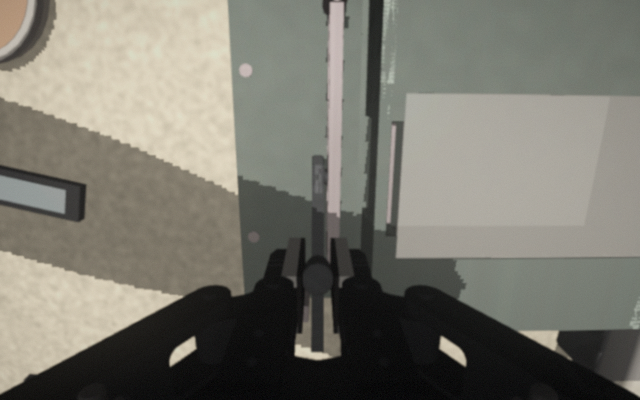

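View pics/s4.png

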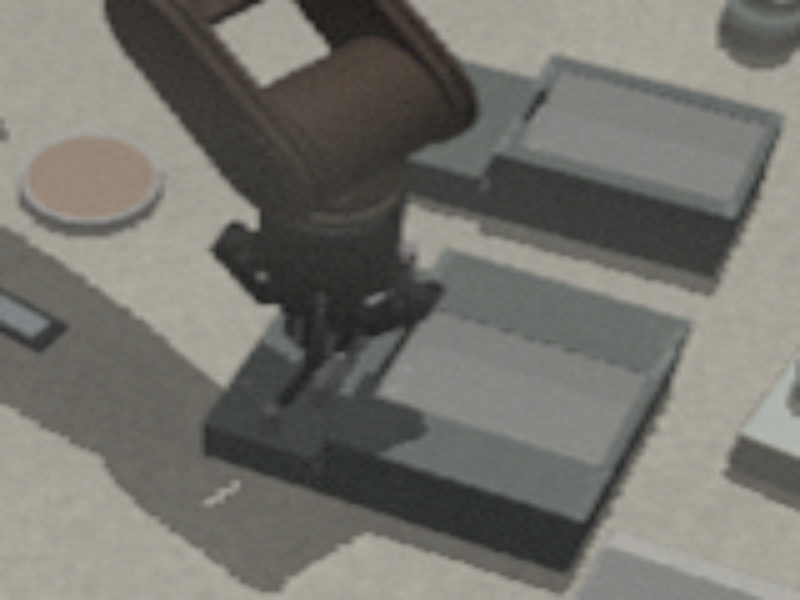

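```bash
cat > swing.py <<'E'
from rel import *
import sys
def tab(th0,ths,rad=(-8.3,-112)):
    a,b=rad; f=lambda t:np.array([a*np.cos(t)+b*np.sin(t),-a*np.sin(t)+b*np.cos(t)])
    out=[]
    for t in ths:
        d=f(t)-f(th0); d=R.from_euler('z',th0).as_matrix()[:2,:2]@d  # into tool-aligned frame
        out.append([[0,round(t-th0,3),0],[round(-d[1]/1000,4),0,round(d[0]/1000,4)],0])
    print(out)
E
python3 -c "
from swing import *
tab(0,np.arange(1,11)*.09)"
```

```text
[[[0, np.float64(0.09), 0], [np.float64(-0.0012), 0, np.float64(-0.01)], 0], [[0, np.float64(0.18), 0], [np.float64(-0.0033), 0, np.float64(-0.0199)], 0], [[0, np.float64(0.27), 0], [np.float64(-0.0063), 0, np.float64(-0.0296)], 0], [[0, np.float64(0.36), 0], [np.float64(-0.0101), 0, np.float64(-0.0389)], 0], [[0, np.float64(0.45), 0], [np.float64(-0.0148), 0, np.float64(-0.0479)], 0], [[0, np.float64(0.54), 0], [np.float64(-0.0202), 0, np.float64(-0.0564)], 0], [[0, np.float64(0.63), 0], [np.float64(-0.0264), 0, np.float64(-0.0644)], 0], [[0, np.float64(0.72), 0], [np.float64(-0.0333), 0, np.float64(-0.0718)], 0], [[0, np.float64(0.81), 0], [np.float64(-0.0408), 0, np.float64(-0.0785)], 0], [[0, np.float64(0.9), 0], [np.float64(-0.0489), 0, np.float64(-0.0846)], 0]]
```

jog_arm --deltas '[[[0,0.05,0],[-0.0007,0,-0.0055],0],[[0,0.09,0],[-0.0012,0,-0.01],0],[[0,0.18,0],[-0.0033,0,-0.0199],0],[[0,0.27,0],[-0.0063,0,-0.0296],0],[[0,0.36,0],[-0.0101,0,-0.0389],0],[[0,0.45,0],[-0.0148,0,-0.0479],0],[[0,0.54,0],[-0.0202,0,-0.0564],0],[[0,0.63,0],[-0.0264,0,-0.0644],0],[[0,0.72,0],[-0.0333,0,-0.0718],0],[[0,0.72,0],[-0.0333,0,-0.0718],0]]' --force 30

```text
time: 4.73
eef_pos: [0.5467, -0.0771, 0.1047]
tcp_rot: [-0.33, 0.627, -0.624, 0.328]
contact_force: [-2.0, -2.7, -2.4]
opening: 0.131
```

```bash
python3 -c "
from swing import *
st();
s=ctrl.get_state();k=w2b(s['eef_pos'])*1000; print(k-[-20,85,0], np.hypot(k[0]+20,k[1]-85))
c=cam('wrist'); cv2.imwrite('pics/w5.png',c['pixels'])
tab(.72,.72+np.arange(1,11)*.1)"
```

```text
t 4.73 pos [ 0.5467 -0.0771  0.1047] box [-0.102   0.0077  0.1047] jawyaw -0.602 down [-0.005  0.003 -1.   ] F [-2.  -2.7 -2.4] op 0.131 q [-0.32  0.16  1.97  0.    1.01  0.28]
[-81.99762985 -77.33308118 104.72241624] 112.71209671634466
[[[0, np.float64(0.1), 0], [np.float64(-0.0014), 0, np.float64(-0.0111)], 0], [[0, np.float64(0.2), 0], [np.float64(-0.0039), 0, np.float64(-0.0221)], 0], [[0, np.float64(0.3), 0], [np.float64(-0.0075), 0, np.float64(-0.0327)], 0], [[0, np.float64(0.4), 0], [np.float64(-0.0121), 0, np.float64(-0.043)], 0], [[0, np.float64(0.5), 0], [np.float64(-0.0177), 0, np.float64(-0.0527)], 0], [[0, np.float64(0.6), 0], [np.float64(-0.0242), 0, np.float64(-0.0618)], 0], [[0, np.float64(0.7), 0], [np.float64(-0.0317), 0, np.float64(-0.0702)], 0], [[0, np.float64(0.8), 0], [np.float64(-0.0399), 0, np.float64(-0.0778)], 0], [[0, np.float64(0.9), 0], [np.float64(-0.0489), 0, np.float64(-0.0846)], 0], [[0, np.float64(1.0), 0], [np.float64(-0.0585), 0, np.float64(-0.0904)], 0]]
```

View pics/w5.png

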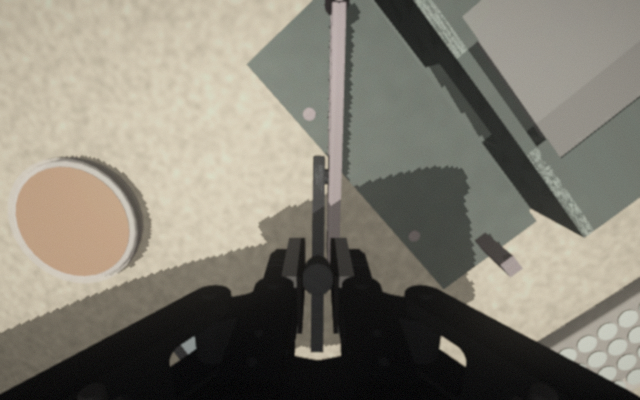

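The picture shows the gate swung with the tool, with the bar off its tooth at (495,255). I continue the swing.

jog_arm --deltas '[[[0,0.1,0],[-0.0014,0,-0.0111],0],[[0,0.2,0],[-0.0039,0,-0.0221],0],[[0,0.3,0],[-0.0075,0,-0.0327],0],[[0,0.4,0],[-0.0121,0,-0.043],0],[[0,0.5,0],[-0.0177,0,-0.0527],0],[[0,0.6,0],[-0.0242,0,-0.0618],0],[[0,0.7,0],[-0.0317,0,-0.0702],0],[[0,0.8,0],[-0.0399,0,-0.0778],0],[[0,0.9,0],[-0.0489,0,-0.0846],0],[[0,1.0,0],[-0.0585,0,-0.0904],0]]' --force 30

```text
time: 5.62
eef_pos: [0.505, 0.0234, 0.1047]
tcp_rot: [0.01, 0.709, -0.705, -0.014]
contact_force: [0.8, 0.0, -6.1]
opening: 0.127
```

jog_arm --deltas '[[[0,0.06,0],[-0.001,0,-0.007],0],[[0,0.06,0],[-0.001,0,-0.007],0],[[0,0.06,0],[-0.001,0,-0.007],0]]' --force 30

```text
time: 5.87
eef_pos: [0.5061, 0.0313, 0.1046]
tcp_rot: [0.03, 0.709, -0.704, -0.034]
contact_force: [-0.7, 0.0, -3.7]
opening: 0.127
```

```bash
python3 -c "
from swing import *
st();
s=ctrl.get_state();k=w2b(s['eef_pos'])*1000; r=k-[-20,85,0];print(r, np.hypot(r[0],r[1]),'theta',np.arctan2(-r[0],-r[1])-np.arctan2(8.3,112))
c=cam('wrist'); cv2.imwrite('pics/w6.png',c['pixels'])"
```

```text
t 5.87 pos [0.5061 0.0313 0.1046] box [-0.1292  0.1202  0.1046] jawyaw -1.662 down [-0.007  0.007 -1.   ] F [-0.7  0.  -3.7] op 0.127 q [-0.14  0.07  2.08  0.01  1.    1.52]
[-109.23531119   35.16564545  104.59250613] 114.75615813510326 theta 1.8082731218247363
```

View pics/w6.png

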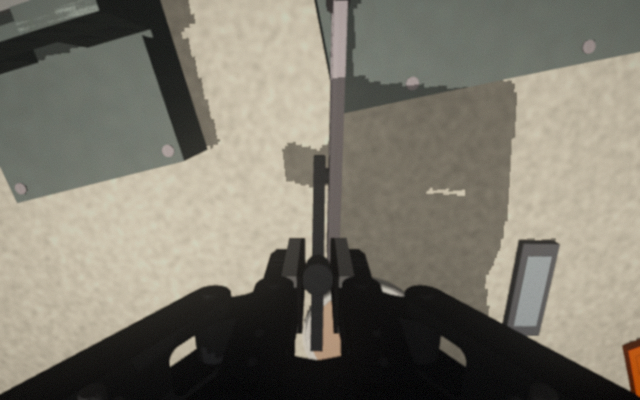

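The gate stands at about 1.8 rad. I release, rise and go to the carrier.

jog_arm --deltas '[[[0,0,0],[0,0,0],0.6],[[0,0,0],[0,0,0],0.6],[[0,0,0],[0,0,0],0.6],[[0,0,0],[0,0,0],0.6],[[0,0,0],[0,-0.03,0],0.6],[[0,0,0],[0,-0.07,0],0.6],[[0,0,0],[0,-0.11,0],1],[[0,0,0],[0,-0.13,0],1],[[0,0,0],[0,-0.13,0],1]]'

```text
time: 6.67
eef_pos: [0.5106, 0.0294, 0.2422]
tcp_rot: [0.035, 0.708, -0.704, -0.03]
contact_force: [-0.1, -0.1, 0.8]
opening: 0.983
```

```bash
python3 -c "
from rel import *
st(); print(rel([.41,-.315,.22],-1.535))"
```

```text
t 6.67 pos [0.5106 0.0294 0.2422] box [-0.1251  0.1177  0.2422] jawyaw -1.662 down [ 0.007  0.005 -1.   ] F [-0.1 -0.1  0.8] op 0.983 q [-0.14 -0.09  1.97  0.01  1.26  1.52]
([0.005, -0.127, -0.007], [0.0689, 0.0197, 0.3522])
```

jog_arm --deltas '[[[0,-0.127,0],[0.069,0.01,0.352],1],[[0,-0.127,0],[0.069,0.01,0.352],1],[[0,-0.127,0],[0.069,0.01,0.352],1],[[0,-0.127,0],[0.069,0.01,0.352],1],[[0,-0.127,0],[0.069,0.01,0.352],1],[[0,-0.127,0],[0.069,0.02,0.352],1],[[0,-0.127,0],[0.069,0.02,0.352],1],[[0,-0.127,0],[0.069,0.02,0.352],1],[[0,-0.127,0],[0.069,0.02,0.352],1],[[0,-0.127,0],[0.069,0.02,0.352],1]]'

```text
time: 7.5
eef_pos: [0.4079, -0.3193, 0.2185]
tcp_rot: [-0.009, 0.709, -0.705, 0.013]
contact_force: [0.3, -0.1, -0.9]
opening: 0.998
```

jog_arm --deltas '[[[0,0,0],[0,0,0],1],[[0,0,0],[0,0,0],1]]'

```text
time: 7.67
eef_pos: [0.4073, -0.3193, 0.2176]
tcp_rot: [-0.009, 0.709, -0.705, 0.012]
contact_force: [-0.2, 0.5, -0.0]
opening: 1.001
```

```bash
python3 - <<'E'
from rel import *
st(); c=cam('wrist'); st()
cv2.imwrite('pics/w7.png',c['pixels'])
t=cam('top'); cv2.imwrite('pics/t7.png',t['pixels'])
E
```

```text
t 7.67 pos [ 0.4073 -0.3193  0.2176] box [-0.2696 -0.2159  0.2176] jawyaw -1.542 down [ 0.005  0.006 -1.   ] F [-0.2  0.5 -0. ] op 1.001 q [-0.86 -0.05  1.97  0.01  1.22  0.67]
t 7.72 pos [ 0.4078 -0.3187  0.2179] box [-0.2691 -0.2153  0.2179] jawyaw -1.541 down [ 0.005  0.006 -1.   ] F [ 0.4 -0.9  0.4] op 0.998 q [-0.86 -0.05  1.97  0.01  1.22  0.67]
```

View pics/w7.png

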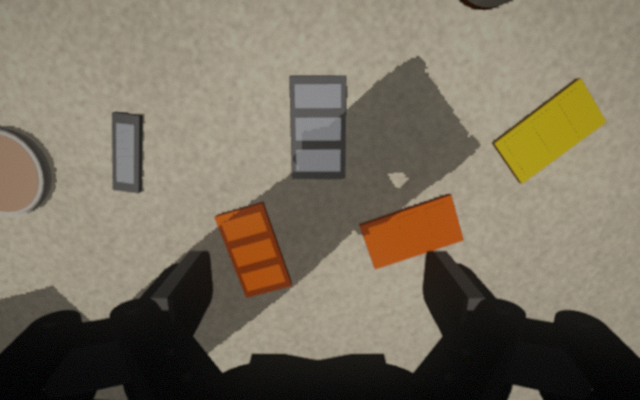

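View pics/t7.png

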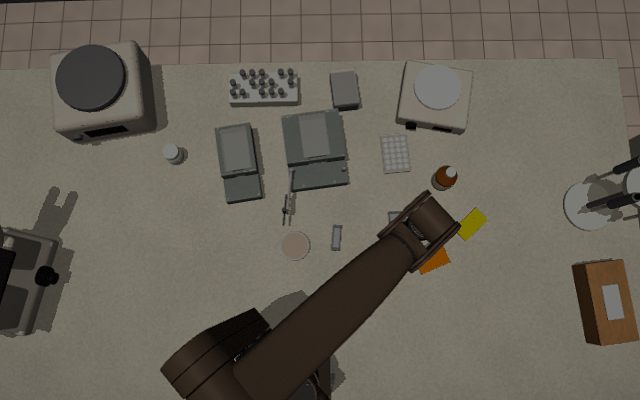

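The wrist view shows the carrier at about (318,127), with the orange decoys at (253,250) and (412,230) close to its near end. The top view shows the gate swung open at (290,190). Next I measure the carrier and its clearance to the decoys.

```bash
python3 - <<'E'
from rel import *
c=load('wrist');im=c['pixels'].astype(int);d=im[...,2]-im[...,0]
def rect(m,z,lab):
    k,l,st_,_=cv2.connectedComponentsWithStats(m.astype(np.uint8));i=1+np.argmax(st_[1:,4])
    v,u=np.nonzero(l==i);p=onplane(c,u.astype(float),v.astype(float),z)
    r=cv2.minAreaRect(p[:,:2].astype(np.float32)*1000);print(lab,len(u),np.round(r[0],1),np.round(r[1],1),round(r[2],2));print(cv2.boxPoints(r).round(1).tolist())
m=np.zeros(d.shape,bool);m[65:190,280:358]=(d[65:190,280:358]<4)
rect(m,.008,'carrier')
cv2.imwrite('pics/m7.png',m.astype(np.uint8)*255)
for lab,(a,b,e,f) in {'or1':(195,305,205,300),'or2':(185,280,350,470)}.items():
    m=np.zeros(d.shape,bool);m[a:b,e:f]=(d[a:b,e:f]>60);rect(m,.008,lab)
E
```

```text
carrier 4451 [ 445.9 -319.8] [97.6 50.4] 2.76
[[396.0, -297.0], [398.3999938964844, -347.3999938964844], [495.8999938964844, -342.70001220703125], [493.5, -292.29998779296875]]
or1 4261 [ 313.4 -254.2] [100.1  54.2] 18.66
[[257.29998779296875, -244.5], [274.70001220703125, -295.8999938964844], [369.5, -263.8999938964844], [352.20001220703125, -212.5]]
or2 4594 [ 340.5 -421.8] [ 55.2 100.3] 21.89
[[296.1000061035156, -385.5], [333.5, -478.6000061035156], [384.79998779296875, -458.0], [347.3999938964844, -364.8999938964844]]
```

View pics/m7.png

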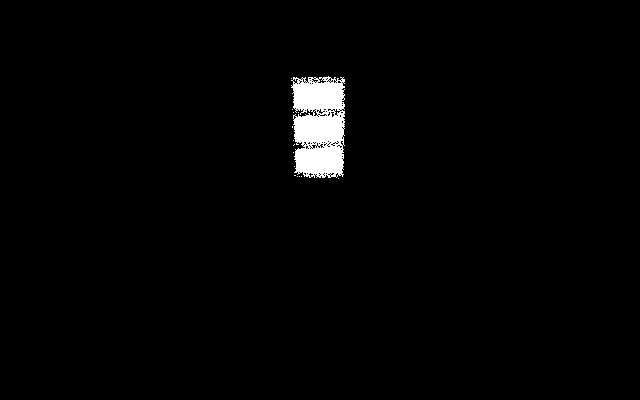

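```bash
python3 - <<'E'
from rel import *
c=load('wrist');im=c['pixels'].astype(int);d=im[...,2]-im[...,0]
for th in (6,7,8,9):
    m=np.zeros(d.shape,np.uint8);m[65:190,280:358]=(d[65:190,280:358]<th)
    m=cv2.morphologyEx(m,cv2.MORPH_OPEN,np.ones((3,3)))
    k,l,s_,_=cv2.connectedComponentsWithStats(m);i=1+np.argmax(s_[1:,4])
    v,u=np.nonzero(l==i);p=onplane(c,u.astype(float),v.astype(float),.008)
    r=cv2.minAreaRect(p[:,:2].astype(np.float32)*1000);print(th,np.round(r[0],1),np.round(r[1],1),round(r[2],2))
st();print(rel([.409,-.3206,.06],-1.571+.046))
E
```

```text
6 [ 445.8 -319.7] [97.  51.1] 2.19
7 [ 446.1 -319.6] [97.6 52. ] 1.97
8 [ 445.7 -319.5] [98.7 52.7] 1.94
9 [ 445.7 -319.6] [98.7 52.9] 1.94
t 7.77 pos [ 0.408  -0.3183  0.2181] box [-0.2688 -0.215   0.2181] jawyaw -1.54 down [ 0.005  0.005 -1.   ] F [0.2 0.6 0.7] op 0.999 q [-0.86 -0.05  1.97  0.01  1.22  0.67]
([0.005, -0.015, -0.006], [-0.0, 0.1581, 0.0031])
```

jog_arm --deltas '[[[0.005,-0.004,-0.006],[0,0.04,0.002],0.78],[[0.005,-0.004,-0.006],[0,0.08,0.002],0.78],[[0.005,-0.004,-0.006],[0,0.12,0.002],0.78],[[0.005,-0.004,-0.006],[0,0.16,0.002],0.78],[[0.005,-0.004,-0.006],[0,0.19,0.002],0.78],[[0.005,-0.004,-0.006],[0,0.19,0.002],0.78],[[0.005,-0.004,-0.006],[0,0.19,0.002],0.78]]'

```text
time: 8.35
eef_pos: [0.4087, -0.3173, 0.027]
tcp_rot: [-0.014, 0.708, -0.706, 0.012]
contact_force: [0.2, -0.1, 0.5]
opening: 0.78
```

```bash
python3 - <<'E'
from rel import *
c=cam('wrist'); st();cv2.imwrite('pics/w8.png',c['pixels'])
E
```

```text
t 8.4 pos [ 0.4101 -0.3191  0.0292] box [-0.2669 -0.2161  0.0292] jawyaw -1.534 down [ 0.    -0.001 -1.   ] F [-0.3 -0.2  0.6] op 0.775 q [-0.86  0.21  2.08 -0.    0.85  0.68]
```

View pics/w8.png

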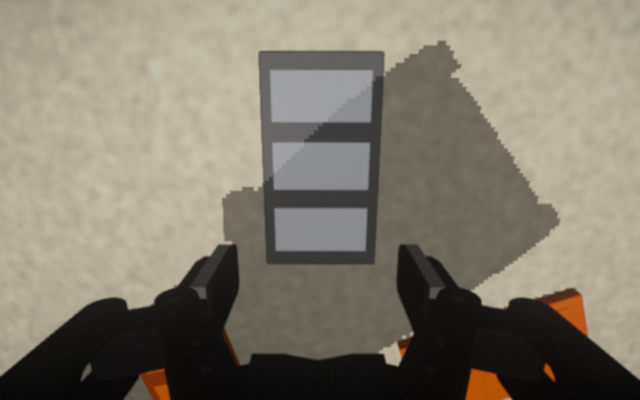

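jog_arm --deltas '[[[0,0,0],[0,0.008,0.001],0.78],[[0,0,0],[0,0.014,0.001],0.78],[[0,0,0],[0,0.018,0.001],0.78],[[0,0,0],[0,0.022,0.001],0.78],[[0,0,0],[0,0.025,0.001],0.78],[[0,0,0],[0,0.025,0.001],0.78]]'

```text
time: 8.9
eef_pos: [0.4098, -0.3198, 0.0037]
tcp_rot: [-0.013, 0.707, -0.707, 0.013]
contact_force: [-0.0, 0.4, 0.2]
opening: 0.781
```

```bash
python3 - <<'E'
from rel import *
c=cam('wrist'); st();cv2.imwrite('pics/w9.png',c['pixels'])
E
```

```text
t 8.95 pos [ 0.4099 -0.32    0.0039] box [-0.2672 -0.2169  0.0039] jawyaw -1.534 down [-0. -0. -1.] F [ 0.2 -0.1  0.3] op 0.776 q [-0.86  0.26  2.08 -0.    0.8   0.68]
```

View pics/w9.png

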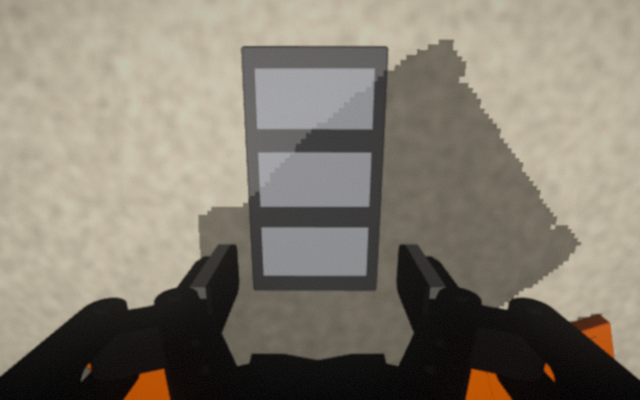

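jog_arm --deltas '[[[0,0,0],[0,0.001,0],0.78],[[0,0,0],[0,0.002,0],0.78],[[0,0,0],[0,0.003,0],0.78],[[0,0,0],[0,0.003,0],0.78]]'

```text
time: 9.28
eef_pos: [0.4098, -0.3199, 0.0008]
tcp_rot: [-0.013, 0.707, -0.707, 0.013]
contact_force: [-0.5, -0.4, -0.0]
opening: 0.78
```

jog_arm --deltas '[[[0,0,0],[0,0.001,0],0.78],[[0,0,0],[0,0.002,0],0.78],[[0,0,0],[0,0.002,0],0.78]]'

```text
time: 9.53
eef_pos: [0.4097, -0.3198, -0.0014]
tcp_rot: [-0.013, 0.707, -0.707, 0.013]
contact_force: [-0.3, -0.0, -1.0]
opening: 0.783
```

jog_arm --deltas '[[[0,0,0],[0,0.001,0],0.78],[[0,0,0],[0,0.002,0],0.78],[[0,0,0],[0,0.002,0],0.78]]'

```text
time: 9.78
eef_pos: [0.4095, -0.3196, -0.0037]
tcp_rot: [-0.013, 0.707, -0.707, 0.013]
contact_force: [-0.1, 0.2, -0.3]
opening: 0.781
```

jog_arm --deltas '[[[0,0,0],[0,0.001,0],0.78],[[0,0,0],[0,0.002,0],0.78],[[0,0,0],[0,0.002,0],0.78]]'

```text
time: 10.03
eef_pos: [0.4094, -0.3195, -0.0059]
tcp_rot: [-0.013, 0.707, -0.707, 0.012]
contact_force: [-0.6, 0.1, -0.2]
opening: 0.777
```

jog_arm --deltas '[[[0,0,0],[0,-0.004,0],0.78],[[0,0,0],[0,-0.004,0],0.78],[[0,0,0],[0,-0.004,0],0.5],[[0,0,0],[0,-0.004,0],0.5],[[0,0,0],[0,-0.004,0],0.5],[[0,0,0],[0,-0.004,0],0.5],[[0,0,0],[0,-0.004,0],0.5],[[0,0,0],[0,-0.004,0],0.5]]' --force 40

```text
time: 10.7
eef_pos: [0.4099, -0.32, -0.0012]
tcp_rot: [-0.013, 0.707, -0.707, 0.013]
contact_force: [-0.6, 0.3, 5.6]
opening: 0.616
```

```bash
python3 - <<'E'
from rel import *
c=cam('wrist'); st();cv2.imwrite('pics/w10.png',c['pixels'])
E
```

```text
t 10.75 pos [ 0.4099 -0.32   -0.0012] box [-0.2672 -0.2169 -0.0012] jawyaw -1.534 down [-0.  0. -1.] F [-0.1 -0.8  6.1] op 0.615 q [-0.86  0.27  2.08 -0.    0.79  0.68]
```

View pics/w10.png

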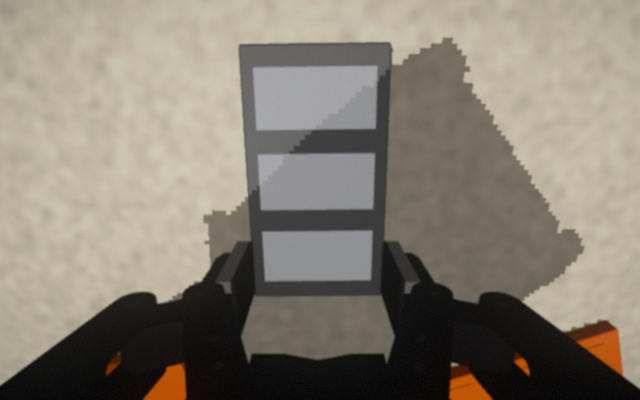

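The carrier is held, with the opening at 0.615 (52 mm). I lift it and carry it to the front of the slot.

jog_arm --deltas '[[[0,0,0],[0,-0.01,0],0.5],[[0,0,0],[0,-0.03,0],0.5],[[0,0,0],[0,-0.06,0],0.5],[[0,0,0],[0,-0.09,0],0.5],[[0,0,0],[0,-0.12,0],0.5],[[0,0,0],[0,-0.12,0],0.5],[[0,0,0],[0,-0.12,0],0.5]]' --force 40

```text
time: 11.33
eef_pos: [0.4108, -0.321, 0.1211]
tcp_rot: [0.012, -0.706, 0.708, -0.014]
contact_force: [0.6, 0.1, -0.4]
opening: 0.615
```

```bash
python3 - <<'E'
from rel import *
st(); print(rel(b2w([-.115,0,.115]),PSI-np.pi/2)); 
E
```

```text
t 11.33 pos [ 0.4108 -0.321   0.1211] box [-0.2664 -0.218   0.1211] jawyaw -1.534 down [ 0.003 -0.004 -1.   ] F [ 0.6  0.1 -0.4] op 0.615 q [-0.86  0.07  2.04 -0.    1.03  0.68]
([-0.004, -0.085, -0.002], [-0.1324, 0.0056, -0.23])
```

jog_arm --deltas '[[[0,-0.02,0],[-0.02,0,-0.035],0.5],[[0,-0.04,0],[-0.04,0,-0.07],0.5],[[0,-0.06,0],[-0.06,0,-0.105],0.5],[[0,-0.085,0],[-0.08,0,-0.14],0.5],[[0,-0.085,0],[-0.1,0.003,-0.175],0.5],[[0,-0.085,0],[-0.12,0.005,-0.21],0.5],[[0,-0.085,0],[-0.1324,0.005,-0.23],0.5],[[0,-0.085,0],[-0.1324,0.005,-0.23],0.5],[[0,-0.085,0],[-0.1324,0.005,-0.23],0.5],[[0,-0.085,0],[-0.1324,0.005,-0.23],0.5]]' --force 40

```text
time: 12.17
eef_pos: [0.5335, -0.0862, 0.114]
tcp_rot: [0.043, -0.705, 0.707, -0.043]
contact_force: [0.3, -0.7, 0.1]
opening: 0.611
```

```bash
python3 - <<'E'
from rel import *
st(); c=cam('wrist'); st()
im=c['pixels'].copy()
for p in [(0,-85,80),(0,95,80),(-75,-85,45),(-75,95,45),(0,-28.5,80),(0,28.5,80),(-20,85,78),(-37,-75,78)]:
    u,v=proj(c,b2w(np.array(p)/1000))[0]; cv2.circle(im,(int(u),int(v)),3,(0,0,255),1)
cv2.imwrite('pics/w11.png',im)
E
```

```text
t 12.17 pos [ 0.5335 -0.0862  0.114 ] box [-0.1163  0.0002  0.114 ] jawyaw -1.449 down [-0.001 -0.003 -1.   ] F [ 0.3 -0.7  0.1] op 0.611 q [-0.35  0.12  2.   -0.    1.02  1.1 ]
t 12.22 pos [ 0.5336 -0.0868  0.1144] box [-0.1162 -0.0004  0.1144] jawyaw -1.45 down [ 0.    -0.003 -1.   ] F [ 0.4 -0.2 -1.5] op 0.615 q [-0.35  0.12  2.   -0.    1.02  1.1 ]
```

View pics/w11.png

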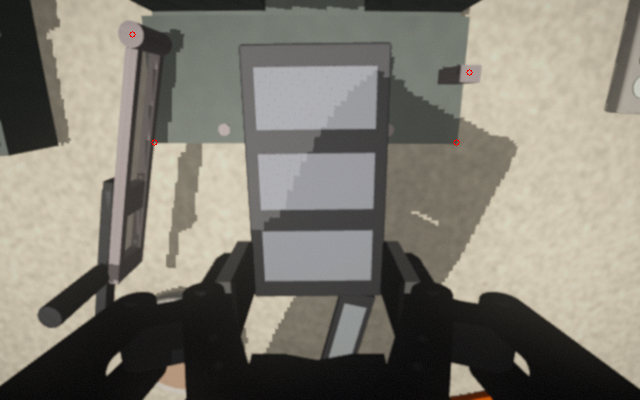

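The view shows the carrier held straight, with its leading edge at v≈43. The gate is open at the left and the predicted ledge corners coincide with the seen ones. Now the fine lateral alignment.

```bash
python3 - <<'E'
from rel import *
c=load('wrist')
g=c['pixels']
cv2.imwrite('pics/w11c.png',cv2.resize(g[20:160,130:490],None,fx=2.2,fy=2.2,interpolation=cv2.INTER_CUBIC))
z=.1142+.0092
for lab,z,pts in [('carrier',z,[(239.5,45),(391,43.5),(255.5,294),(385,294)]),('ledge',.045,[(151,142),(460,142),(469,13),(144,13)])]:
    for u,v in pts: print(lab,u,v,(w2b(onplane(c,np.array([u],float),np.array([v],float),z))[0]*1000).round(1))
P=cloud(c);Pb=w2b(P.reshape(-1,3)).reshape(P.shape)*1000
# depth based carrier edges
for v in (60,120,180,230):
    row=Pb[v]; m=np.nonzero((row[:,2]>105)&(np.arange(640)>200)&(np.arange(640)<420))[0]; print('car row',v,row[m[0]].round(1),row[m[-1]].round(1),m[0],m[-1])
for v in (30,60,100,130):
    row=Pb[v]; m=np.nonzero((row[:,2]>38)&(row[:,2]<52)&(abs(row[:,1])<120))[0]; print('ledge row',v,row[m[0]].round(1),row[m[-1]].round(1),m[0],m[-1])
E
```

```text
carrier 239.5 45 [-31.   25.6 123.4]
carrier 391 43.5 [-30.4 -27.4 123.4]
carrier 255.5 294 [-129.    24.4  123.4]
carrier 385 294 [-129.   -30.5  123.4]
ledge 151 142 [-74.6  97.3  45. ]
ledge 460 142 [-74.4 -87.1  45. ]
ledge 469 13 [ -3.6 -85.   45. ]
ledge 144 13 [-3.9 93.2 45. ]
car row 60 [-35.8  26.3 122.3] [-35.8 -27.5 122.9] 239 390
car row 120 [-56.9  25.9 122.5] [-56.8 -27.7 123.5] 243 388
car row 180 [-79.5  25.4 123.3] [-79.2 -28.  124.4] 247 386
car row 230 [-100.6   25.5  122. ] [-100.3  -28.6  122.7] 250 384
ledge row 30 [-12.8  86.4  46.1] [-12.4 -85.1  45.5] 157 468
ledge row 60 [-29.   84.1  51.6] [-28.3 -84.5  46.7] 160 465
ledge row 100 [-50.3  88.9  51. ] [-50.1 -84.6  46.3] 156 461
ledge row 130 [-67.   92.5  51.1] [-67.4 -85.3  44.7] 153 458
```

View pics/w11c.png

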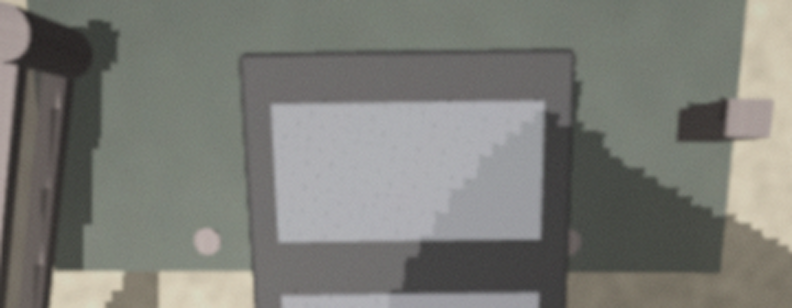

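jog_arm --deltas '[[[0,0.01,0],[0,0.025,-0.0015],0.5],[[0,0.01,0],[0,0.045,-0.0015],0.5],[[0,0.01,0],[0,0.06,-0.0015],0.5],[[0,0.01,0],[0,0.069,-0.0015],0.5],[[0,0.01,0],[0,0.069,-0.0015],0.5],[[0,0.01,0],[0,0.069,-0.0015],0.5],[[0,0.01,0],[0,0.069,-0.0015],0.5]]' --force 40

```text
time: 12.8
eef_pos: [0.5341, -0.0863, 0.0464]
tcp_rot: [0.038, -0.705, 0.707, -0.039]
contact_force: [-0.4, 0.4, -0.4]
opening: 0.611
```

```bash
python3 - <<'E'
from rel import *
st(); c=cam('wrist'); st()
cv2.imwrite('pics/w12.png',c['pixels'])
P=cloud(c);Pb=w2b(P.reshape(-1,3)).reshape(P.shape)*1000
for v in (60,120,180,230):
    row=Pb[v]; m=np.nonzero((row[:,2]>50.5)&(np.arange(640)>200)&(np.arange(640)<420))[0]; print('car row',v,row[m[0]].round(1),row[m[-1]].round(1),m[0],m[-1])
print(rel(b2w([-.115,0.001,.0453]),PSI-np.pi/2-.01))
E
```

```text
t 12.8 pos [ 0.5341 -0.0863  0.0464] box [-1.156e-01  1.000e-04  4.640e-02] jawyaw -1.461 down [ 0.002 -0.004 -1.   ] F [-0.4  0.4 -0.4] op 0.611 q [-0.35  0.23  2.03 -0.    0.89  1.12]
t 12.85 pos [ 0.5342 -0.0861  0.0465] box [-0.1155  0.0002  0.0465] jawyaw -1.461 down [ 0.002 -0.004 -1.   ] F [ 0.6 -0.3 -0.2] op 0.615 q [-0.35  0.23  2.03 -0.    0.89  1.12]
car row 60 [-35.   25.1  55.3] [-35.5 -28.5  55.5] 239 390
car row 120 [-55.9  24.7  56.9] [-56.4 -28.4  56.7] 243 388
car row 180 [-79.1  25.2  53.7] [-79.4 -28.8  55.1] 247 386
car row 230 [-99.4  25.1  55.1] [-100.1  -28.9   54.9] 250 384
([-0.004, -0.001, -0.002], [-0.0005, 0.0012, -0.0008])
```

View pics/w12.png

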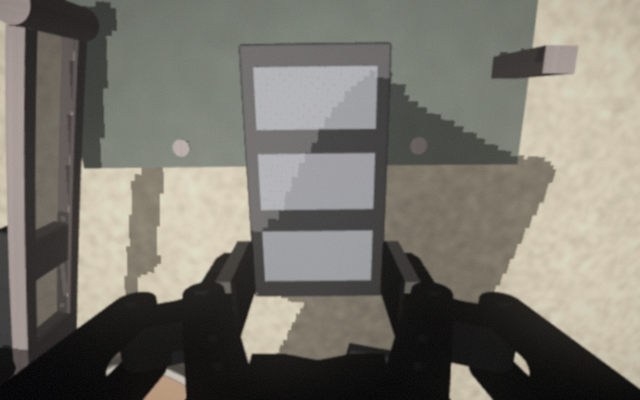

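```bash
python3 - <<'E'
from rel import *
c=load('wrist')
for u,v in [(181,148),(419,145.5)]: print((w2b(onplane(c,np.array([u],float),np.array([v],float),.046))[0]*1000).round(1))
print((w2b(onplane(c,np.array([239.5,391.]),np.array([50.,50.]),.055))*1000).round(1))
for u,v in [(520,160),(536,10)]: print('right edge',(w2b(onplane(c,np.array([u],float),np.array([v],float),.045))[0]*1000).round(1))
E
```

```text
[-67.3  52.7  46. ]
[-67.3 -43.5  46. ]
[[-31.6  24.8  55. ]
 [-32.1 -28.8  55. ]]
right edge [-73.8 -86.4  45. ]
right edge [-16.6 -85.2  45. ]
```

jog_arm --deltas '[[[-0.004,0,-0.002],[0,0.001,-0.0018],0.5],[[-0.004,0,-0.002],[0,0.001,-0.0018],0.5],[[-0.004,0,-0.002],[-0.01,0.001,-0.0018],0.5],[[-0.004,0,-0.002],[-0.02,0.001,-0.0018],0.5],[[-0.004,0,-0.002],[-0.025,0.001,-0.0018],0.5],[[-0.004,0,-0.002],[-0.029,0.001,-0.0018],0.5],[[-0.004,0,-0.002],[-0.033,0.001,-0.0018],0.5],[[-0.004,0,-0.002],[-0.037,0.001,-0.0018],0.5],[[-0.004,0,-0.002],[-0.037,0.001,-0.0018],0.5]]' --force 40

```text
time: 13.6
eef_pos: [0.5715, -0.0802, 0.0456]
tcp_rot: [0.039, -0.706, 0.706, -0.039]
contact_force: [-0.2, -0.8, -1.1]
opening: 0.616
```

```bash
python3 - <<'E'
from rel import *
st(); c=cam('wrist'); st()
cv2.imwrite('pics/w13.png',c['pixels'])
print(rel(b2w([-.115,0.002,.0453]),PSI-np.pi/2-.01))
E
```

```text
t 13.6 pos [ 0.5715 -0.0802  0.0456] box [-0.0778  0.0016  0.0456] jawyaw -1.46 down [ 0. -0. -1.] F [-0.2 -0.8 -1.1] op 0.616 q [-0.32  0.3   1.94  0.    0.91  1.15]
t 13.65 pos [ 0.571  -0.0802  0.0455] box [-0.0782  0.0016  0.0455] jawyaw -1.461 down [-0.  0. -1.] F [-0.8  0.7  0.3] op 0.617 q [-0.32  0.3   1.94 -0.    0.91  1.15]
([0.0, -0.001, 0.0], [0.0368, 0.0002, 0.0])
```

View pics/w13.png

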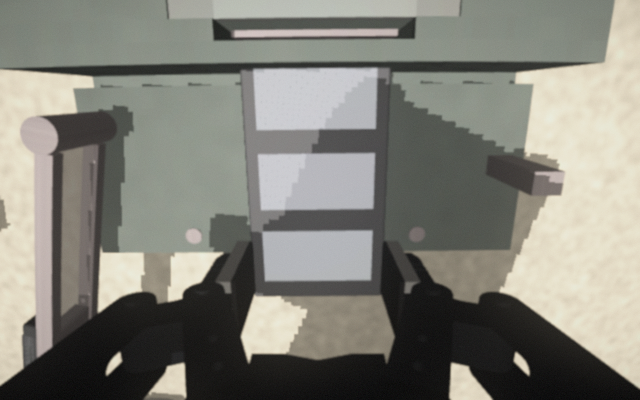

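The leading end has entered the slot without contact force. I go on in.

jog_arm --deltas '[[[0,0,0],[-0.006,0,0],0.5],[[0,0,0],[-0.012,0,0],0.5],[[0,0,0],[-0.018,0,0],0.5],[[0,0,0],[-0.024,0,0],0.5],[[0,0,0],[-0.03,0,0],0.5],[[0,0,0],[-0.03,0,0],0.5]]' --force 40

```text
time: 14.15
eef_pos: [0.6022, -0.0768, 0.0455]
tcp_rot: [0.039, -0.706, 0.706, -0.039]
contact_force: [0.4, 0.2, -1.6]
opening: 0.614
```

jog_arm --deltas '[[[0,0,0],[-0.006,0,0],0.5],[[0,0,0],[-0.012,0,0],0.5],[[0,0,0],[-0.018,0,0],0.5],[[0,0,0],[-0.024,0,0],0.5],[[0,0,0],[-0.028,0,0],0.5],[[0,0,0],[-0.028,0,0],0.5]]' --force 40

```text
time: 14.65
eef_pos: [0.6312, -0.0737, 0.0458]
tcp_rot: [0.038, -0.706, 0.706, -0.04]
contact_force: [0.8, -0.1, -2.9]
opening: 0.615
```

```bash
python3 - <<'E'
from rel import *
st(); c=cam('wrist'); st()
cv2.imwrite('pics/w14.png',c['pixels'])
E
```

```text
t 14.65 pos [ 0.6312 -0.0737  0.0458] box [-0.0177  0.0009  0.0458] jawyaw -1.46 down [ 0.002 -0.    -1.   ] F [ 0.8 -0.1 -2.9] op 0.615 q [-0.28  0.41  1.79  0.    0.94  1.18]
t 14.7 pos [ 0.6309 -0.0737  0.0456] box [-0.0181  0.0009  0.0456] jawyaw -1.46 down [ 0.002 -0.    -1.   ] F [ 1.5 -0.  -3.2] op 0.61 q [-0.28  0.41  1.79  0.    0.94  1.18]
```

View pics/w14.png

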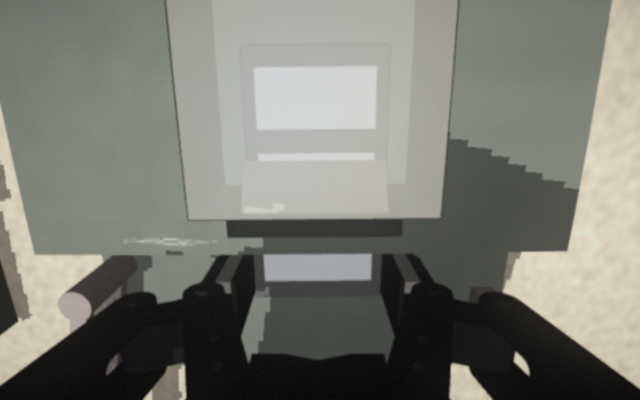

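The carrier is well in under the flap, with its window seen through the cover at (316,98) and the trailing end at v≈295. I release it, back off, shut the gripper and push.

jog_arm --deltas '[[[0,0,0],[0,0,0],0.8],[[0,0,0],[0,0,0],0.85],[[0,0,0],[0,0,0],0.85],[[0,0,0],[0,-0.02,0],0.85],[[0,0,0],[0,-0.05,0],0.85],[[0,0,0],[0.02,-0.06,0],0.85],[[0,0,0],[0.04,-0.06,0],0.5],[[0,0,0],[0.05,-0.06,0],0],[[0,0,0],[0.05,-0.06,0],0],[[0,0,0],[0.05,-0.06,0],0]]' --force 40

```text
time: 15.53
eef_pos: [0.5807, -0.0792, 0.1051]
tcp_rot: [0.038, -0.706, 0.706, -0.04]
contact_force: [0.1, 0.1, 0.4]
opening: 0.288
```

jog_arm --deltas '[[[0,0,0],[0,0,0],0],[[0,0,0],[0,0,0],0],[[0,0,0],[0,0,0],0],[[0,0,0],[0,0,0],0],[[0,0,0],[0,0,0],0]]'

```text
time: 15.95
eef_pos: [0.5809, -0.0792, 0.1049]
tcp_rot: [-0.038, 0.706, -0.706, 0.04]
contact_force: [-0.4, 0.4, -0.2]
opening: -0.001
```

```bash
python3 - <<'E'
from rel import *
st(); c=cam('wrist'); st()
cv2.imwrite('pics/w15.png',c['pixels'])
print(rel(b2w([-.055,0,.052]),PSI-np.pi/2))
P=cloud(c);Pb=w2b(P.reshape(-1,3)).reshape(P.shape)*1000
m=(abs(Pb[...,1])<20)&(Pb[...,0]>-60)&(Pb[...,0]<-2)&(Pb[...,2]>48)&(Pb[...,2]<75)
print(Pb[m].min(0),Pb[m].max(0),m.sum())
E
```

```text
t 15.95 pos [ 0.5809 -0.0792  0.1049] box [-0.0683  0.0015  0.1049] jawyaw -1.461 down [ 0.002  0.    -1.   ] F [-0.4  0.4 -0.2] op -0.001 q [-0.31  0.23  1.89  0.    1.02  1.15]
t 16.0 pos [ 0.5809 -0.0792  0.105 ] box [-0.0683  0.0015  0.105 ] jawyaw -1.461 down [ 0.002  0.    -1.   ] F [-0.5 -0.2  0.1] op -0.004 q [-0.31  0.23  1.89  0.    1.02  1.15]
([-0.0, -0.011, -0.002], [-0.0132, 0.053, 0.0013])
[-41.52617499 -19.99833289  48.19814544] [-2.03045695 19.98360753 60.24455103] 4268
```

View pics/w15.png

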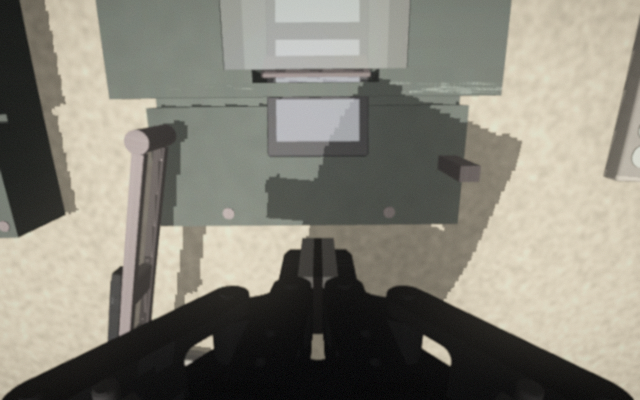

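jog_arm --deltas '[[[0,-0.01,0],[0,0.02,0.0015],0],[[0,-0.01,0],[0,0.04,0.0015],0],[[0,-0.01,0],[0,0.056,0.0015],0],[[0,-0.01,0],[0,0.056,0.0015],0],[[0,-0.01,0],[-0.01,0.056,0.0015],0],[[0,-0.01,0],[-0.016,0.056,0.0015],0],[[0,-0.01,0],[-0.02,0.056,0.0015],0],[[0,-0.01,0],[-0.024,0.056,0.0015],0],[[0,-0.01,0],[-0.028,0.056,0.0015],0]]'

```text
time: 16.75
eef_pos: [0.6096, -0.0775, 0.0497]
tcp_rot: [0.042, -0.706, 0.706, -0.043]
contact_force: [-0.7, -0.2, 0.3]
opening: -0.004
```

```bash
python3 - <<'E'
from rel import *
st(); c=cam('wrist'); st()
cv2.imwrite('pics/w16.png',c['pixels'])
E
```

```text
t 16.75 pos [ 0.6096 -0.0775  0.0497] box [-0.0396 -0.0004  0.0497] jawyaw -1.45 down [ 0.002 -0.    -1.   ] F [-0.7 -0.2  0.3] op -0.004 q [-0.29  0.36  1.84  0.    0.93  1.16]
t 16.8 pos [ 0.6101 -0.0775  0.0496] box [-0.0391 -0.0004  0.0496] jawyaw -1.45 down [ 0.003 -0.    -1.   ] F [-0.6  0.8  0.3] op -0.001 q [-0.29  0.36  1.84  0.    0.93  1.16]
```

View pics/w16.png

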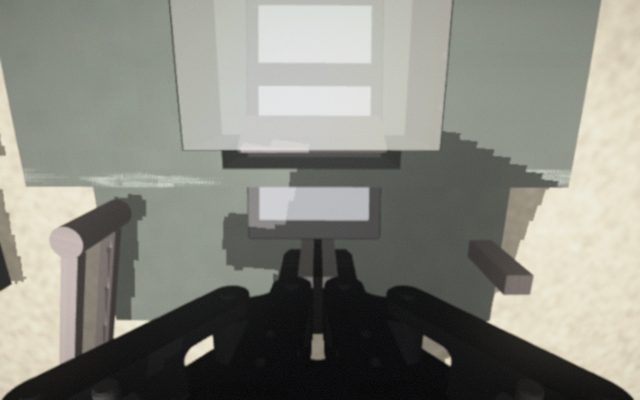

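jog_arm --deltas '[[[0,0,0],[-0.004,0,0],0],[[0,0,0],[-0.008,0,0],0],[[0,0,0],[-0.012,0,0],0],[[0,0,0],[-0.016,0,0],0],[[0,0,0],[-0.02,0,0],0],[[0,0,0],[-0.023,0,0],0],[[0,0,0],[-0.025,0,0],0],[[0,0,0],[-0.025,0,0],0]]'

```text
time: 17.47
eef_pos: [0.6358, -0.0745, 0.05]
tcp_rot: [0.041, -0.706, 0.706, -0.044]
contact_force: [-0.3, 0.1, 0.8]
opening: -0.004
```

```bash
python3 - <<'E'
from rel import *
st(); c=cam('wrist'); st()
cv2.imwrite('pics/w17.png',c['pixels'])
E
```

```text
t 17.47 pos [ 0.6358 -0.0745  0.05  ] box [-0.0132 -0.0005  0.05  ] jawyaw -1.45 down [ 0.005 -0.    -1.   ] F [-0.3  0.1  0.8] op -0.004 q [-0.28  0.41  1.78  0.    0.95  1.17]
t 17.52 pos [ 0.6356 -0.0746  0.05  ] box [-0.0135 -0.0005  0.05  ] jawyaw -1.45 down [ 0.004 -0.    -1.   ] F [1.  1.  0.5] op 0.002 q [-0.28  0.41  1.78  0.    0.95  1.17]
```

View pics/w17.png

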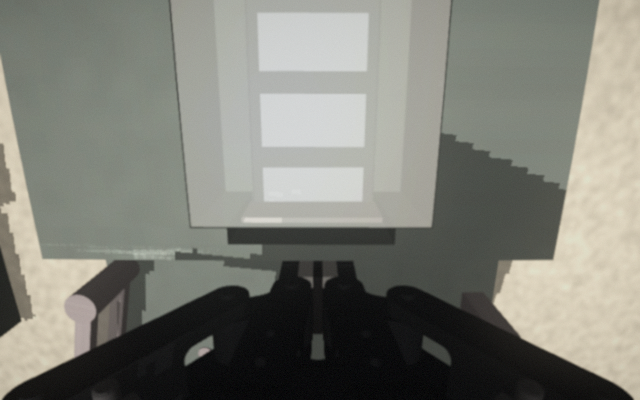

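jog_arm --deltas '[[[0,0,0],[-0.001,0,0],0],[[0,0,0],[-0.002,0,0],0],[[0,0,0],[-0.003,0,0],0],[[0,0,0],[-0.004,0,0],0],[[0,0,0],[-0.004,0,0],0]]'

```text
time: 17.93
eef_pos: [0.6379, -0.0743, 0.0502]
tcp_rot: [0.043, -0.706, 0.706, -0.042]
contact_force: [-6.8, -1.0, 5.5]
opening: 0.003
```

```bash
python3 - <<'E'
from rel import *
st(); c=cam('wrist'); st()
cv2.imwrite('pics/w18.png',c['pixels'])
E
```

```text
t 17.93 pos [ 0.6379 -0.0743  0.0502] box [-0.0112 -0.0006  0.0502] jawyaw -1.45 down [-0.001 -0.    -1.   ] F [-6.8 -1.   5.5] op 0.003 q [-0.27  0.41  1.77 -0.    0.96  1.18]
t 17.98 pos [ 0.6379 -0.0743  0.0502] box [-0.0112 -0.0006  0.0502] jawyaw -1.45 down [-0.001 -0.    -1.   ] F [-6.7 -1.4  5.3] op 0.002 q [-0.27  0.41  1.77 -0.    0.96  1.18]
```

View pics/w18.png

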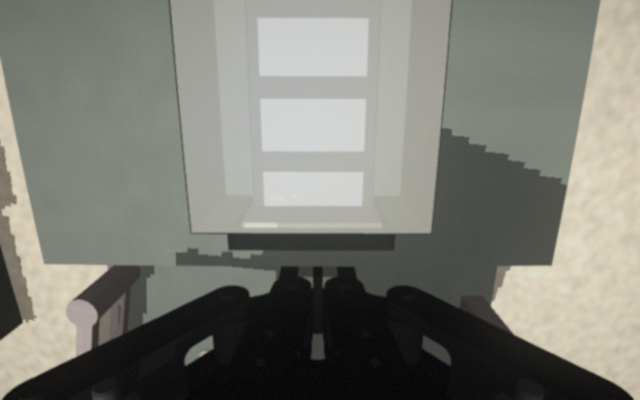

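Fingertips meet the wall with about 7 N. I retreat and check.

jog_arm --deltas '[[[0,0,0],[0.01,0,0],0],[[0,0,0],[0.03,0,0],0],[[0,0,0],[0.04,-0.03,0],0],[[0,0,0],[0.05,-0.06,0],0],[[0,0,0],[0.06,-0.1,0],0],[[0,0,0],[0.07,-0.13,0],0],[[0,0,0],[0.07,-0.15,0],0],[[0,0,0],[0.07,-0.15,0],0],[[0,0,0],[0.07,-0.15,0],0]]'

```text
time: 18.73
eef_pos: [0.5694, -0.083, 0.2021]
tcp_rot: [0.042, -0.705, 0.706, -0.044]
contact_force: [-0.4, 0.2, -0.6]
opening: -0.001
```

```bash
python3 - <<'E'
from rel import *
st(); c=cam('wrist'); st()
cv2.imwrite('pics/w19.png',c['pixels'])
P=cloud(c);Pb=w2b(P.reshape(-1,3)).reshape(P.shape)*1000
for v in range(60,260,10):
    r=Pb[v,318];print(v,r.round(1),c['pixels'][v,318])
cv2.imwrite('pics/w19c.png',cv2.resize(c['pixels'][0:200,220:420],None,fx=3,fy=3,interpolation=cv2.INTER_CUBIC))
E
```

```text
t 18.73 pos [ 0.5694 -0.083   0.2021] box [-0.0802 -0.0009  0.2021] jawyaw -1.45 down [ 0.003 -0.002 -1.   ] F [-0.4  0.2 -0.6] op -0.001 q [-0.32  0.09  1.86 -0.    1.19  1.13]
t 18.78 pos [ 0.5684 -0.0826  0.1999] box [-0.0811 -0.0004  0.1999] jawyaw -1.45 down [-0.001 -0.    -1.   ] F [ 0.8  0.6 -1.1] op -0.0 q [-0.32  0.09  1.86 -0.    1.19  1.13]
60 [12.8 -3.5 79.4] [178 176 175]
70 [ 8.8 -3.7 41.2] [123 125 121]
80 [-0.2 -3.6 68.1] [55 58 57]
90 [-6.9 -3.7 45.7] [112 118 113]
100 [-14.8  -3.7  45.6] [109 119 113]
110 [-22.7  -3.7  45.1] [115 124 118]
120 [-30.9  -3.7  44. ] [108 117 112]
130 [-38.9  -3.7  45.9] [110 120 113]
140 [-47.5  -3.8  43.1] [114 123 117]
150 [-55.7  -3.8  45.1] [67 71 69]
160 [-64.2  -3.8  45.5] [66 72 70]
170 [-72.3  -3.8  47.8] [69 73 73]
180 [-92.   -4.   -0.1] [166 188 196]
190 [-101.9   -4.     1.5] [166 186 195]
200 [-112.5   -4.     0.5] [168 187 197]
210 [-1.232e+02 -4.000e+00  1.000e-01] [148 167 176]
220 [-133.8   -4.     0.4] [154 175 183]
230 [-144.7   -4.     0.6] [163 184 194]
240 [-69.1  -3.2 209.6] [29 33 35]
250 [-69.3  -3.1 219. ] [28 33 34]
```

View pics/w19.png

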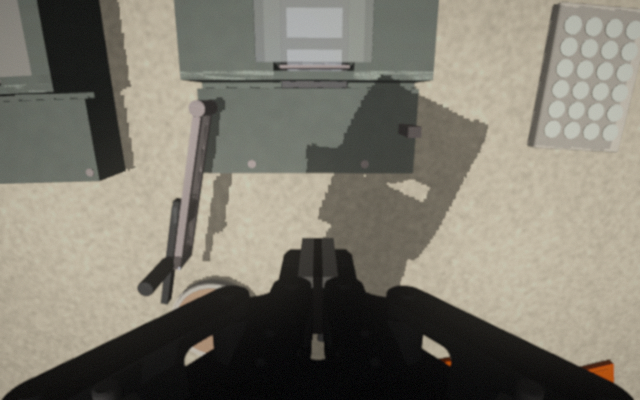

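View pics/w19c.png

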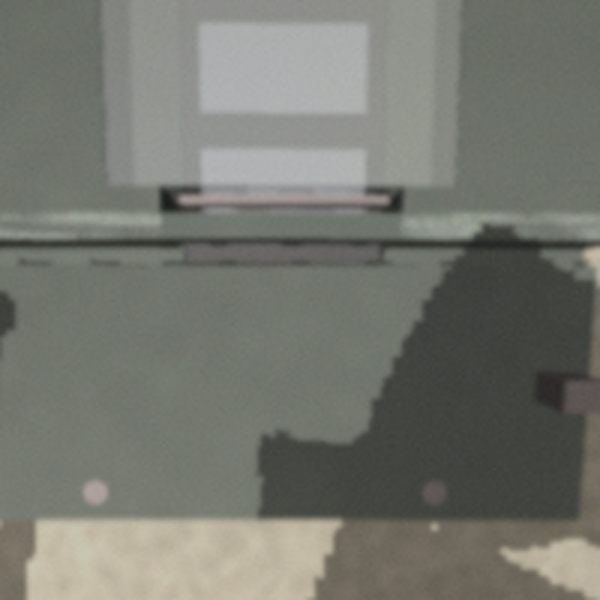

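```bash
python3 - <<'E'
from rel import *
c=cam('wrist');s=cam('scene')
P=cloud(c);Pb=w2b(P.reshape(-1,3)).reshape(P.shape)*1000
for v in range(62,92,2): print(v,[Pb[v,u].round(0).tolist() for u in (265,290,318,340,365)])
# clear windows depths inside
print(Pb[20:50:10,318].round(1))
cv2.imwrite('pics/s19.png',cv2.resize(s['pixels'][150:270,290:430],None,fx=5,fy=5,interpolation=cv2.INTER_CUBIC))
cv2.imwrite('pics/w19d.png',cv2.resize(c['pixels'][50:100,260:375],None,fx=6.5,fy=6.5,interpolation=cv2.INTER_CUBIC))
E
```

```text
62 [[10.0, 34.0, 80.0], [11.0, 18.0, 67.0], [11.0, -3.0, 66.0], [11.0, -19.0, 67.0], [10.0, -35.0, 81.0]]
64 [[8.0, 34.0, 81.0], [9.0, 18.0, 68.0], [10.0, -3.0, 66.0], [10.0, -19.0, 66.0], [8.0, -35.0, 81.0]]
66 [[7.0, 34.0, 80.0], [9.0, 19.0, 51.0], [9.0, -3.0, 52.0], [9.0, -20.0, 51.0], [7.0, -36.0, 81.0]]
68 [[6.0, 34.0, 80.0], [6.0, 17.0, 81.0], [6.0, -3.0, 80.0], [6.0, -18.0, 80.0], [6.0, -36.0, 81.0]]
70 [[4.0, 34.0, 82.0], [5.0, 17.0, 79.0], [4.0, -3.0, 80.0], [4.0, -18.0, 81.0], [4.0, -36.0, 81.0]]
72 [[3.0, 34.0, 81.0], [3.0, 17.0, 79.0], [3.0, -3.0, 80.0], [3.0, -18.0, 80.0], [3.0, -36.0, 80.0]]
74 [[2.0, 34.0, 81.0], [2.0, 17.0, 80.0], [2.0, -3.0, 80.0], [2.0, -18.0, 81.0], [2.0, -36.0, 80.0]]
76 [[0.0, 34.0, 81.0], [0.0, 17.0, 80.0], [1.0, -3.0, 79.0], [0.0, -18.0, 80.0], [1.0, -36.0, 80.0]]
78 [[-0.0, 37.0, 62.0], [-0.0, 18.0, 61.0], [-0.0, -3.0, 63.0], [-0.0, -19.0, 64.0], [-0.0, -38.0, 65.0]]
80 [[-0.0, 42.0, 29.0], [-1.0, 20.0, 40.0], [-1.0, -3.0, 39.0], [-1.0, -21.0, 39.0], [-0.0, -42.0, 31.0]]
82 [[-2.0, 41.0, 31.0], [-2.0, 20.0, 39.0], [-2.0, -3.0, 39.0], [-2.0, -21.0, 40.0], [-2.0, -42.0, 31.0]]
84 [[-3.0, 41.0, 31.0], [-4.0, 20.0, 40.0], [-4.0, -3.0, 38.0], [-4.0, -21.0, 40.0], [-3.0, -42.0, 32.0]]
86 [[-5.0, 40.0, 45.0], [-5.0, 19.0, 46.0], [-5.0, -3.0, 45.0], [-5.0, -21.0, 46.0], [-5.0, -40.0, 46.0]]
88 [[-7.0, 40.0, 45.0], [-7.0, 19.0, 46.0], [-7.0, -3.0, 46.0], [-7.0, -21.0, 46.0], [-7.0, -41.0, 46.0]]
90 [[-8.0, 40.0, 46.0], [-9.0, 19.0, 46.0], [-9.0, -3.0, 45.0], [-8.0, -21.0, 47.0], [-8.0, -41.0, 45.0]]
[[36.9 -2.8 79.8]
 [30.7 -2.8 79.2]
 [24.1 -2.8 80.4]]
```

View pics/w19d.png

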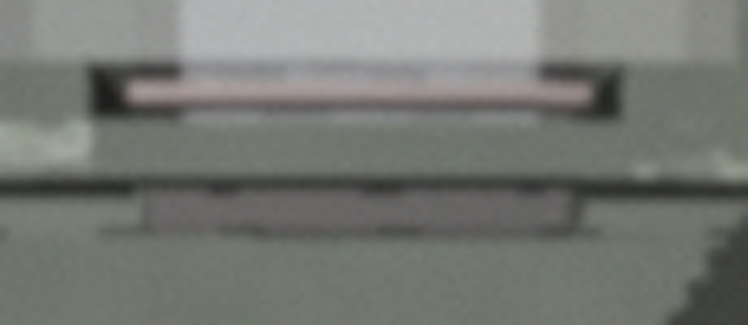

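View pics/s19.png

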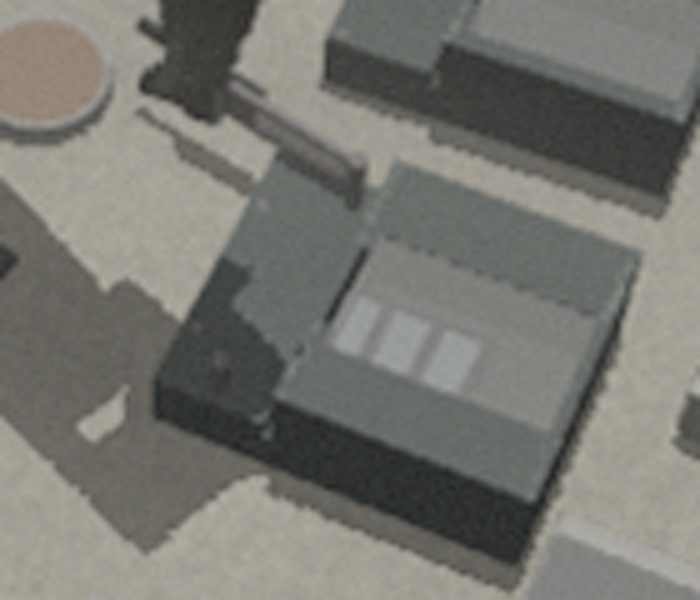

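The carrier's trailing end shows in the 5 mm gap with its top at z≈39 mm, which is the tray floor (31) plus its thickness (8), so it lies flat. The flap hangs upright at x≈10 mm. Last, I check the bystanders against the first pictures.

```bash
cp pics/top0.png /tmp/; python3 - <<'E'
from rel import *
a=cv2.imread('pics/top0.png');t=cam('top');b=t['pixels']
cv2.imwrite('pics/t20.png',b)
a2=cv2.imread('pics/scene0.png');b2=cam('scene')['pixels']
o=np.vstack([np.hstack([a[90:310,260:500],b[90:310,260:500]])]);cv2.imwrite('pics/cmp.png',cv2.resize(o,(800,366)))
o=np.hstack([a2[110:350,160:440],b2[110:350,160:440]]);cv2.imwrite('pics/cmp2.png',cv2.resize(o,(800,343)))
st()
E
```

```text
t 18.98 pos [ 0.5676 -0.0824  0.198 ] box [-8.19e-02 -1.00e-04  1.98e-01] jawyaw -1.45 down [-0.005  0.001 -1.   ] F [ 0.2 -0.4  0. ] op 0.001 q [-0.32  0.1   1.86 -0.    1.19  1.13]
```

View pics/cmp.png

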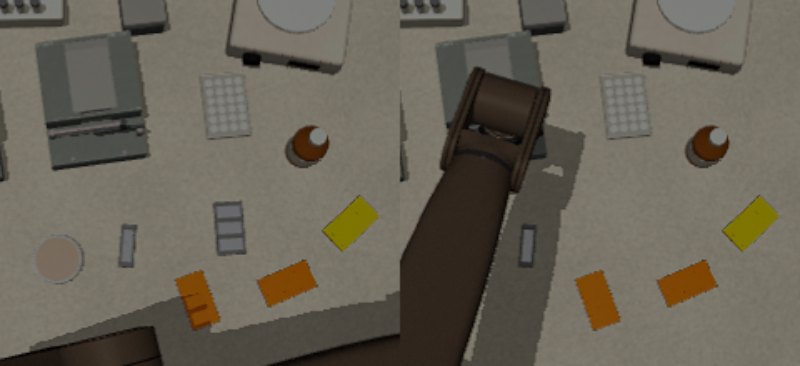

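View pics/cmp2.png

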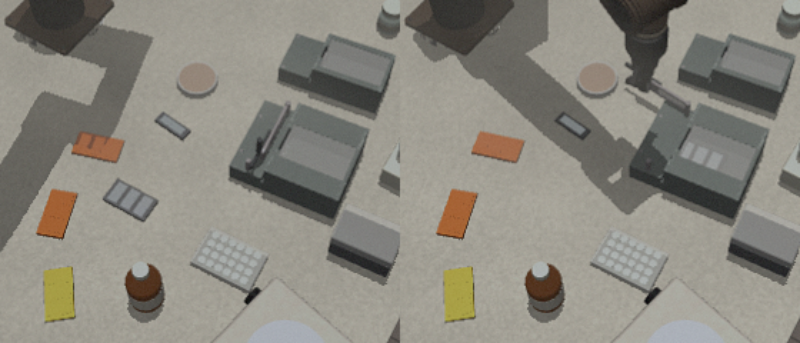

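The comparison shows nothing else moved. The mailer, dish, plate, bottle and decoys are where they were, the gate is open and the carrier is in the tray. I hand in.

```bash
python3 -c "
from plant import ctrl
print(ctrl.sign_off())"
```

```text
the job is handed in; nothing more can be done
None
```

The carrier is in the wide box's tray, lying flat with the flap closed behind it, and I handed the job in at about 19 s.

- **What I did:** I pinched the thumb post, lifted the latch bar by about 0.4 rad and swung the gate to about 1.8 rad. I then gripped the grey three-window carrier near one end and slid it through the slot. Shut fingers pushed it on from behind until the tips met the wall, with about 7 N.
- **Carrier:** The visible trailing end sits in the 5 mm gap behind the ledge, with its top at 39 mm. That equals the tray floor (31 mm) plus its thickness (8 mm). Depth could not reach the rest, because the clear cover gives the reading there, so I judged it flat from the picture only.
- **Flap:** It hangs upright about 10 mm behind the wall's face.
- **Rest of the bench:** The gate stands open and the robot touches nothing. The mailer, dish, well plate, bottle and decoys looked unmoved in before-and-after pictures. I did not check the stain jar closely.
- **Disagreement:** The carrier's trailing end lies 4 to 5 mm in front of the wall's face, although the fingertips reached the face. It slid back slightly, but it is clear of the ledge and down on the tray.

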